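# Load a power board into the bench test fixture and latch its pressure frame

## Robot

A 6-joint arm with a two-finger parallel gripper is mounted at the origin on a cart in front of the work surface, level with it; the furniture and walls round the work are solid. World frame = base frame: x ahead of the robot, y to its left, z up, the work surface at z = 0. Lengths are in m, angles in rad, forces in N, time in s.
With the tool pointing down it reaches from about 0.3 to 0.775 m from the base axis. Payload 14.6 kg.
Tool frame: the origin (TCP) lies midway between the tips of the shut fingers; the grasp point (between the pads) lies bot.grip_depth behind it (bot.grip_depth is the distance from the TCP to the grasp point, in m); z points along the fingers, y is the line along which they close (so a half turn about z gives the same grasp; the last joint's range is limited). The gripper opens to 94 mm and grips with 3 to 60 N. Pads are 16 mm wide; open, the fingers measure 119 mm over their backs; the gripper's body (75 mm by 177 mm) begins 78 mm behind the grasp point.
Start: joints at [1.085, 0.3, 1.521, -0, 1.321, -0.067], TCP at [0.224, 0.502, 0.205] pointing down, gripper open.
Joint ranges: [-3.03, 3.03], [-0.79, 2.21], [0.23, 2.52], [-1.04, 4.18], [0, 3.07], [-2.55, 2.55]. Speed limits (rad/s): [2.22, 2.22, 2.57, 3.14, 3.14, 3.14].

## Interface

Orientations are given as a rotation vector (axis times angle).
In Python, from station import bot gives the robot as it stands. The module is installed in compiled form; this text tells all that it offers.
- The arm moves only by the tool send_rows, never from a script. Its argument "increments" is a list of rows, each an object of numbers: "x", "y", "z": the shift along the tool's x, y, z in mm; "ax", "ay", "az": the turn, a rotation vector about the tool's x, y, z in degrees. A call has 1 to 20 rows; each row is the pose to reach, as a shift and turn from the pose commanded when the call began, along the tool's axes at that moment; what a row does not reach only later rows make up. A row lasts 1/8 s, in which the tool goes at most 62.5 mm and 10.7 degrees, less where a joint would pass 70% of its speed; a pose out of reach is approached as far as the arm can. A call with a gripper value outside its range is refused whole. "jaw" is the closure, from 0 (fully open) to 1 (shut), set as the call begins (left out, the last holds). The fingers move at their own pace and stop on an object; "squeeze" is the grip in N (left out, the last holds). Time passes only in rows, so rows that repeat a pose let the fingers close. It gives the time, the measured TCP pose, the force, the opening and the grip force at its end, in the units of the state.
- bot.observe(): the state, without advancing time (a new reading comes with each control period).
- bot.camera(name): name is "scene" or "top" or "wrist"; returns (picture, depth): 384x512x3 uint8, blue, green, red; 384x512 float32, m along the optical axis (not along the pixel's ray), 0 where there is no reading.
- bot.calibration(name): a dict with "fx", "fy", "cx", "cy" (pixels), "pose" (4x4, takes a point from camera to world coordinates). Camera axes: x right, y up, looking along -z (the intrinsics and any distortion apply to the point x, -y, -z); pixel columns grow to the right and rows downward; lengths in m; the calibration is good to about 2 mm. A picture is of the moment at which its call begins: read the wrist's pose just before it. calibration takes no time and is no camera call; for the wrist camera it gives the pose at the moment of the call.
- bot.job_done(): hands the job in; it is judged then, once.
Trained networks look in the newest picture that a camera, given by its name, has taken for a name from the list of things; names that differ only in an ending like _2 or _b are one class to them, and where a whole thing is asked for, a point or a joint stands for the part that bears it (a point fixed in the world has none). Each returns a list of dicts, best first, with "p" (0 to 1); they miss things now and then, are a little off and sometimes report something else, mostly with a low value. They report only what shows in the picture. A call takes as long as a camera call.
- bot.search_frame(camera, thing): "position" ([column, row] in pixels, amid what is visible of it).
- bot.outline_of(camera, thing): "region" (384x512 bool, what is visible of it) and "position" ([column, row] in pixels, amid what is visible of it).
The state is a dict: "clock": time; "joints": joint angles; "qvel": joint speeds; "joint_torque": joint torques, N m; "position": TCP position; "ee_rot": TCP orientation; "wrist_force": force on the tool from outside, world axes, zero at the start; "torque": the same for the moment, N m; "opening": finger opening in m; "grip_force": force on a finger pad.
Only numpy, scipy, OpenCV 4.12 (cv2) and the standard library are available. Lean on these libraries where they do the work, as an engineer would, in place of code of your own. Each camera call takes 0.05 s, during which the arm holds its last target. There are 200 camera calls.

## Task

Load the power board into the nest of the sloping test fixture, components up and its cut-out corner at the nest's corner block, and let go of it. Then swing the open pressure frame down over it and press on its rubber pad, firmly but without forcing it, until the spring catch at the front has snapped over and holds it down. Leave the multimeter, the solder reel and the battery where they are.

Things in the scene. Friction and masses are not known exactly. Their poses are not given: they have to be found in the camera images.
- power_board: Part to load: dark green circuit board, 90 (its x) x 120 (y) x 3 mm, 0.13 to 0.22 kg, lying components up on the worktop at the left. Origin: middle of its underside, z to the component side. Its +x +y corner is cut out, 14 mm in x by 16 mm in y. Also on it: two black capacitors, 18 mm across, 25 tall, at x 21, y +51 and -51 mm; terminal block 10 mm high, along the -x edge.
- heatsink_top (a point): Middle of the top of the black finned heat sink amid the board, 26 mm above the board's underside; axes as the board's. The sink is 40 x 40 mm, 23 mm high, fins along x: the place to grip the board, across y (40 mm wide). Within 10 mm of the board's middle line x = 0 nothing beside the sink is over 4 mm high.
- board_key (a point): Inner corner of the board's cut-out, at x 31, y 44 mm of the board, level with its underside.
- test_fixture: Test fixture, fixed to the worktop: a grey wedge about 185 mm deep and 170 mm wide with a dark bed that slopes 28 degrees, low side towards the robot, carrying the nest, the hinged pressure frame and the catch. Origin: middle of its underside on the worktop; x runs to its back.
- nest_seat (a point): Where the board's origin belongs when it lies in the nest on the sprung probes, 8 mm off the bed. Axes of the sloping bed: x up the slope to the hinge, y across to the left, z square off the bed; the board must lie with its own axes the same way. White guides round its outline, 20 mm off the bed, leave 1.5 mm play per side; from 13 mm up they flare out by 5.5 mm.
- nest_key (a point): Where the inner corner of the board's cut-out (board_key) belongs when the board lies in the nest on the probes. A white corner block, 20 mm off the bed, fills the cut-out there (+x +y corner of the nest), so that the board goes in one way only.
- probes (a joint): Travel of the brass probe pins, which stand 8 mm off the bed inside the nest and carry the board: 0 is up, growing (m) as they are pushed in together, 0.007 at most; they start to give at 6 N and take 16 N at 0.005, where they are when the frame is latched on a board.
- lid_hinge (a point): Middle of the pressure frame's hinge axis, 80 mm up the slope from nest_seat and 28 mm off the bed; axes as nest_seat's, the hinge axis is y. The hinge is stiff and keeps the frame at any angle it is left at; under 5 N at the pad swings it.
- lid_pad (a point): Middle of the top of the black ribbed rubber pad (26 mm along the frame, 70 mm across) on the front bar of the pressure frame: 142 mm from the hinge axis along the frame and 7 mm above the frame's middle plane; its z points off the upper side, its x to the hinge. The frame's front edge is 26 mm beyond this point.
- press_lid (a joint): Angle of the aluminium pressure frame (8 mm thick, 152 wide, reaching 168 mm from the hinge), rad: 0 is down, parallel to the bed, 24 to 32 mm off it; 2.06 is upright; 2.25 is the stop. Four pushers 18 mm long meet the loaded board at 0.06: from there it takes about 10 N, at most 15, at the pad; hard stop at -0.008. If the catch does not hold it, the probes lift it back to 0.05 or more.
- catch (a joint): Angle of the steel spring catch at the bed's low front edge (hook 36 mm wide), rad: 0 is its rest, upright; positive leans out towards the robot. The frame's front edge pushes its sloping nose aside, to 0.12; it snaps back to 0 over the edge once the frame is pressed to about 0, and holds it at 0 to 0.015. The nose reaches 4 mm over the frame's front edge, 14 mm above it.
- multimeter: Bystander: yellow and black hand multimeter, 140 x 66 x 41 mm, right of the fixture.
- solder_reel: Bystander: blue reel of solder, 55 x 68 x 36 mm, between board and fixture near the front edge.
- battery_9v: Bystander: 9 V block battery, 26 x 51 x 18 mm, left of the board.

How it is judged:
By the outcome, as a careful person would: the job done as asked, in the order asked, and still so for the second after the job is handed in, with the robot touching nothing.
It also fails if it takes over 64 s, if anything falls off the work surface, if the arm or the gripper's body presses on something with over 40 N, if the wrist force passes 120 N, or if a joint passes its speed limit or range.

## Working session

There is one attempt and no reset: what is moved stays moved. The work goes in short steps, Python scripts to look and compute and a tool call to move; the robot and the scene stay as the last step left them, time stands still between calls to the robot, and variables do not carry over. Pictures are saved under pics/ and viewed, at most 10 in all, crops included, and the job is handed in when it is done.

Besides the shell and the picture viewer there is one more tool, called after "Call:" as a command line: name --argument value ..., lists and objects as JSON in quotes. send_rows: Moves the arm, as the interface text tells. Its arguments: {"type":"object","properties":{"increments":{"type":"array","items":{"type":"object","properties":{"x":{"type":"number"},"y":{"type":"number"},"z":{"type":"number"},"ax":{"type":"number"},"ay":{"type":"number"},"az":{"type":"number"}}}},"jaw":{"type":"number"},"squeeze":{"type":"number"}},"required":["increments"]}

```bash
mkdir -p pics; cat > h.py <<'E'
import numpy as np, cv2
from scipy.spatial.transform import Rotation as R
from station import bot
def cloud(name,dep):
    c=bot.calibration(name); v,u=np.mgrid[0:384,0:512]
    P=np.stack([(u-c['cx'])/c['fx']*dep,-(v-c['cy'])/c['fy']*dep,-dep],-1)
    T=np.array(c['pose']); return P@T[:3,:3].T+T[:3,3]
def proj(name,p):
    c=bot.calibration(name);T=np.array(c['pose']);q=(np.array(p)-T[:3,3])@T[:3,:3]
    return c['cx']+c['fx']*q[0]/-q[2], c['cy']-c['fy']*q[1]/-q[2]
E
python3 - <<'E'
from h import *
print(bot.observe(), bot.grip_depth)
ims=[]
for n in("scene","top"):
    im,d=bot.camera(n); W=cloud(n,d); np.savez(f'{n}.npz',im=im,d=d,W=W); cv2.imwrite(f'pics/{n}1.png',im)
    print(n,bot.calibration(n))
    for t in("power_board","heatsink_top","board_key","test_fixture","nest_key","lid_pad","catch","multimeter","solder_reel"):
        r=bot.search_frame(n,t)
        for k in r[:1]:
            u,v=map(int,k['position']); print(t,round(k['p'],2),(u,v),W[min(v,383),min(u,511)].round(4))
E
```

```text
{'clock': 0.0, 'joints': array([ 1.08538990e+00,  3.00441164e-01,  1.52157079e+00,  7.51140296e-06,
        1.32069767e+00, -6.65976488e-02]), 'qvel': array([-0.00217822,  0.00181237, -0.00093452,  0.00052617, -0.00018265,
       -0.00048423]), 'joint_torque': array([-7.49063183e-04, -5.31810093e+01, -3.52744353e+01,  7.07768602e-02,
        2.43422430e-02, -9.95453934e-05]), 'position': array([0.2235491, 0.5022375, 0.2049071]), 'ee_rot': array([-6.53003947e-01, -3.07265862e+00,  1.68484178e-03]), 'wrist_force': array([0.78764768, 0.20539351, 0.27899171]), 'torque': array([-0.05411902,  0.01181471, -0.03021234]), 'grip_force': 0.0, 'opening': 0.09385162772729261} 0.0188
scene {'fx': 457.06028678577195, 'fy': 457.06028678577195, 'cx': 254.69907998714893, 'cy': 196.25900336858115, 'pose': array([[-0.89850031,  0.19162219, -0.39494066, -0.10115036],
       [-0.43893775, -0.38080458,  0.81383138,  1.30057813],
       [ 0.00555294,  0.90458212,  0.42626325,  0.76506167],
       [ 0.        ,  0.        ,  0.        ,  1.        ]])}
power_board 0.62 (219, 284) [-0.1012  1.3006  0.7651]
he
[... 518 characters left out ...]
rray([[ 0.07470778,  0.97575022, -0.20574317,  0.20123465],
       [-0.99720426,  0.0734213 , -0.01389145,  0.02899252],
       [ 0.00155135,  0.20620577,  0.97850742,  1.48519857],
       [ 0.        ,  0.        ,  0.        ,  1.        ]])}
power_board 0.79 (174, 204) [0.4425 0.3857 0.0055]
heatsink_top 0.71 (169, 204) [0.4411 0.4063 0.0046]
board_key 0.66 (171, 204) [0.4397 0.3951 0.0169]
test_fixture 0.61 (322, 182) [ 0.5613 -0.2012  0.0793]
nest_key 0.75 (320, 178) [ 0.575  -0.1916  0.0867]
lid_pad 0.58 (331, 158) [ 0.6891 -0.2484 -0.0022]
catch 0.56 (172, 204) [0.4393 0.3898 0.0217]
multimeter 0.8 (389, 222) [ 0.429  -0.4785  0.0383]
solder_reel 0.53 (234, 219) [0.3956 0.134  0.0339]
```

```bash
python3 - <<'E'
import cv2,numpy as np
a=cv2.imread('pics/top1.png')[120:260,120:440]; b=cv2.imread('pics/scene1.png')[90:340,130:400]
cv2.imwrite('pics/top1c.png',cv2.resize(a,None,fx=2.5,fy=2.5,interpolation=3));cv2.imwrite('pics/scene1c.png',cv2.resize(b,None,fx=2.4,fy=2.4,interpolation=3))
E
```

```text
(no output)
```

View pics/top1c.png

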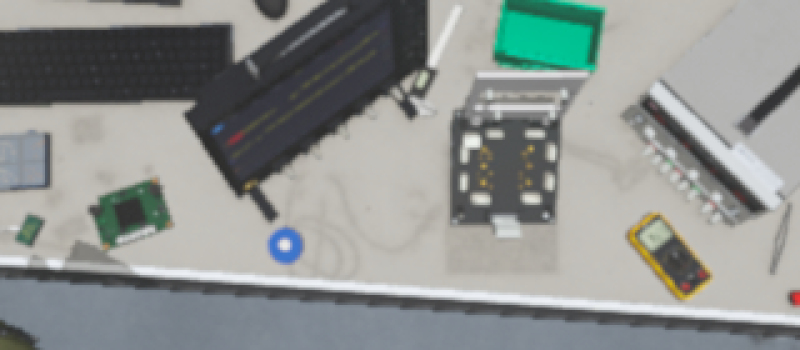

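View pics/scene1c.png

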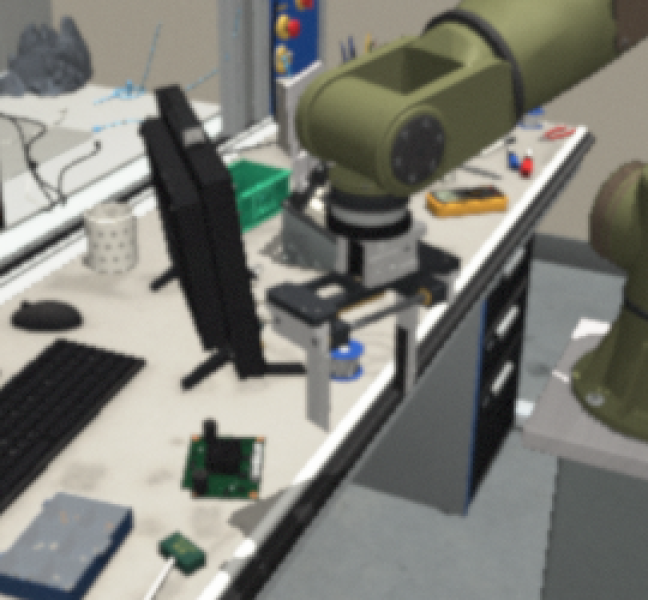

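```bash
python3 - <<'E'
from h import *
im,d=bot.camera("wrist");W=cloud("wrist",d);np.savez('w1.npz',im=im,d=d,W=W);cv2.imwrite('pics/w1.png',im)
s=bot.observe();c=bot.calibration('wrist');Rt=R.from_rotvec(s['ee_rot']).as_matrix()
T=np.array(c['pose']);print('cam in tool',(Rt.T@T[:3,:3]).round(3),Rt.T@(T[:3,3]-s['position']),c['fx'])
print('tool R',Rt.round(3), 'board px',proj('wrist',[.442,.395,.01]))
z=np.load('top.npz');W=z['W'];im=z['im']
# bed: top crop region
g=im.astype(int).sum(2)
m=np.zeros(g.shape,bool);m[165:212,300:345]=1
m&=(W[...,2]>.02)&(W[...,2]<.16)&(g<240)
P=W[m]
for _ in range(5):
    A=np.c_[P[:,:2],np.ones(len(P))];k=np.linalg.lstsq(A,P[:,2],rcond=None)[0];r=A@k-P[:,2];P=P[abs(r)<max(.003,2*r.std())]
n=np.array([-k[0],-k[1],1]);n/=np.linalg.norm(n)
print(k,len(P),r.std(),'slope',np.degrees(np.arccos(n[2])),'yaw',np.degrees(np.arctan2(-n[1],-n[0])),P.mean(0))
# monitor extents, lid
for nm,(r0,r1,c0,c1) in dict(mon=(110,200,190,292),lid=(140,175,305,360)).items():
    Q=W[r0:r1,c0:c1].reshape(-1,3);Q=Q[Q[:,2]>.08];print(nm,Q.min(0),Q.max(0))
E
```

```text
cam in tool [[-0.     0.97   0.241]
 [ 1.     0.    -0.   ]
 [-0.     0.241 -0.97 ]] [ 0.06953904 -0.00125241 -0.17863354] 345.13565318253575
tool R [[-0.914  0.407  0.   ]
 [ 0.407  0.914  0.   ]
 [-0.     0.    -1.   ]] board px (np.float64(249.10124597346137), np.float64(359.34309963057626))
[ 0.53285499  0.03572996 -0.21074572] 89 0.007852876803295371 slope 28.104515509052042 yaw 3.836158442973024 [ 0.54016481 -0.19888104  0.06921572]
mon [ 0.20123465 -0.06833845  0.08001902] [0.76538132 0.26994059 1.48519857]
lid [ 0.20123465 -0.29905244  0.08057504] [0.72575173 0.02899252 1.48519857]
```

View pics/w1.png

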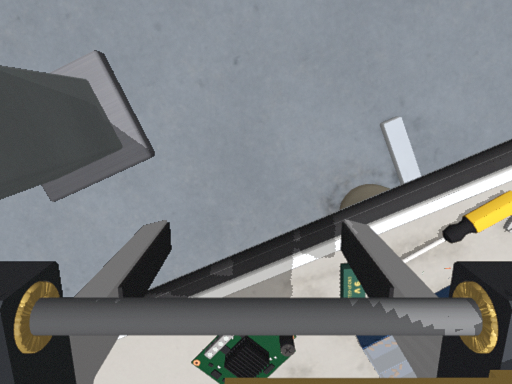

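Call:
send_rows --increments '[{"x": -60, "y": -2, "az": -9}, {"x": -120, "y": -3, "az": -18}, {"x": -180, "y": -5, "az": -27}, {"x": -241, "y": -6, "az": -37}, {"x": -241, "y": -6, "az": -37}, {"x": -241, "y": -6, "az": -37}]' --jaw 0

```text
validation failed for argument at $.in...
```

```bash
python3 - <<'E'
from h import *
s=bot.observe();print(s['clock'],s['position'],R.from_rotvec(s['ee_rot']).as_matrix().round(3).tolist(),s['joints'].round(3))
im,d=bot.camera("wrist");W=cloud("wrist",d);np.savez('w2.npz',im=im,d=d,W=W)
for t in("power_board","heatsink_top","board_key"):
    for k in bot.search_frame("wrist",t)[:2]:
        u,v=map(int,k['position']); print(t,round(k['p'],2),(u,v),W[v,u].round(4))
r=bot.outline_of("wrist","power_board")
m=r[0]['region'];print(m.sum(),r[0]['p'])
P=W[m&(W[...,2]>-.01)&(W[...,2]<.012)]
print(cv2.minAreaRect((P[:,:2]*1000).astype(np.float32)))
v=im.copy();v[...,2][m]=np.minimum(255,v[...,2][m]+60)
cv2.imwrite('pics/w2.png',v)
Q=W[m&(W[...,2]>.02)];print(np.percentile(Q[:,2],[5,50,95]),np.median(W[m][:,2]))
S=W[(W[...,2]>.0225)&(W[...,2]<.0275)&m];print('top24-28',len(S),cv2.minAreaRect((S[:,:2]*1000).astype(np.float32)))
E
```

```text
1.05 [0.22367769 0.50244766 0.205448  ] [[-0.914, 0.407, 0.0], [0.407, 0.914, 0.0], [-0.0, 0.0, -1.0]] [ 1.085  0.3    1.521 -0.     1.321 -0.067]
power_board 0.68 (246, 353) [0.4244 0.3989 0.0202]
power_board 0.58 (348, 281) [0.3861 0.5476 0.0166]
heatsink_top 0.64 (243, 353) [0.42   0.3971 0.0242]
board_key 0.91 (239, 355) [0.4198 0.3918 0.0253]
3605 0.94
((438.75982666015625, 387.923583984375), (138.4340057373047, 77.44851684570312), 77.28399658203125)
[0.02048889 0.02412882 0.02754367] 0.006898049870846357
top24-28 710 ((430.6805725097656, 413.0610046386719), (43.74095153808594, 85.43952941894531), 14.10697078704834)
```

View pics/w2.png

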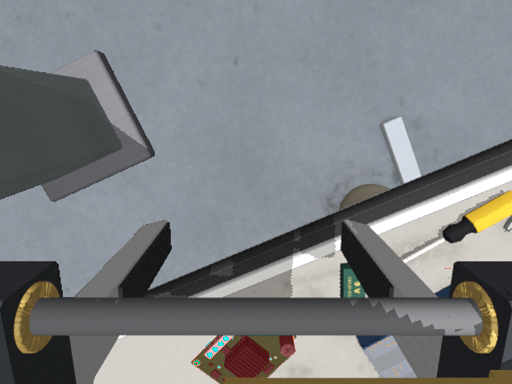

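The call was refused, so the arm hasn't moved. The picture shows the board, masked red, at the bottom edge (243,353). I'll send the move again with all six numbers in each row.

Call:
send_rows --increments '[{"x": -60, "y": -2, "z": 0, "ax": 0, "ay": 0, "az": -9}, {"x": -120, "y": -3, "z": 0, "ax": 0, "ay": 0, "az": -18}, {"x": -180, "y": -5, "z": 0, "ax": 0, "ay": 0, "az": -27}, {"x": -235, "y": -6, "z": 0, "ax": 0, "ay": 0, "az": -36}, {"x": -235, "y": -6, "z": 0, "ax": 0, "ay": 0, "az": -37}, {"x": -235, "y": -6, "z": 0, "ax": 0, "ay": 0, "az": -37}]' --jaw 0

```text
clock: 2.05
position: [0.4355, 0.4015, 0.2053]
ee_rot: [0.353, -3.121, 0.0]
wrist_force: [0.1, -0.8, 0.6]
opening: 0.0943
grip_force: 0.0
```

```bash
python3 - <<'E'
from h import *
s=bot.observe();print(s['clock'],s['position'],R.from_rotvec(s['ee_rot']).as_matrix().round(3).tolist(),s['joints'].round(3))
im,d=bot.camera("wrist");W=cloud("wrist",d);np.savez('w2.npz',im=im,d=d,W=W)
for t in("power_board","heatsink_top","board_key"):
    for k in bot.search_frame("wrist",t)[:2]:
        u,v=map(int,k['position']); print(t,round(k['p'],2),(u,v),W[v,u].round(4))
r=bot.outline_of("wrist","power_board")
m=r[0]['region'];print(m.sum(),r[0]['p'])
P=W[m&(W[...,2]>-.01)&(W[...,2]<.012)]
print(cv2.minAreaRect((P[:,:2]*1000).astype(np.float32)))
S=W[(W[...,2]>.023)&(W[...,2]<.03)&m];print('top24-28',len(S),S[:,2].mean(),cv2.minAreaRect((S[:,:2]*1000).astype(np.float32)))
cv2.imwrite('pics/w3.png',im)
E
```

```text
2.05 [0.43554293 0.40153314 0.20529346] [[-0.975, -0.224, -0.0], [-0.224, 0.975, -0.0], [0.0, -0.0, -1.0]] [ 0.683  0.395  1.394  0.     1.353 -1.113]
power_board 0.95 (252, 165) [0.4266 0.3951 0.0255]
heatsink_top 0.92 (249, 169) [0.4342 0.3933 0.0103]
heatsink_top 0.69 (397, 165) [0.3931 0.5473 0.017 ]
board_key 0.77 (245, 168) [0.4345 0.3888 0.0083]
8578 0.65
((437.1444091796875, 394.9242858886719), (92.919677734375, 124.16326141357422), 24.771705627441406)
top24-28 882 0.026265496069009946 ((441.3533630371094, 396.19146728515625), (49.651912689208984, 119.1596450805664), 24.54191017150879)
```

View pics/w3.png

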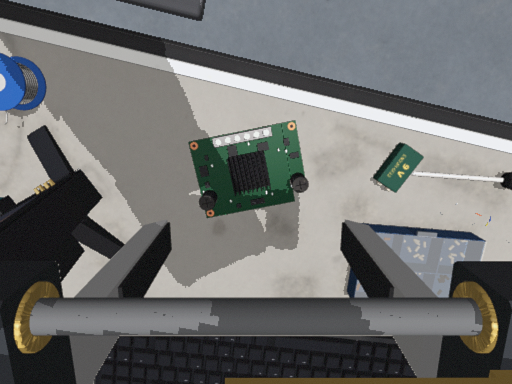

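Call:
send_rows --increments '[{"x": 0, "y": -4, "z": 50, "ax": 0, "ay": 0, "az": -6}, {"x": 0, "y": -7, "z": 100, "ax": 0, "ay": 0, "az": -11.6}, {"x": 0, "y": -7, "z": 140, "ax": 0, "ay": 0, "az": -11.6}, {"x": 0, "y": -7, "z": 160, "ax": 0, "ay": 0, "az": -11.6}, {"x": 0, "y": -7, "z": 160, "ax": 0, "ay": 0, "az": -11.6}]' --jaw 0.35

```text
clock: 2.92
position: [0.4365, 0.3945, 0.0443]
ee_rot: [0.67, -3.067, 0.002]
wrist_force: [-1.2, -0.1, -0.2]
opening: 0.0613
grip_force: 0.0
```

```bash
python3 - <<'E'
from h import *
s=bot.observe();print(s['position'],s['opening'],R.from_rotvec(s['ee_rot']).as_matrix().round(3).tolist())
im,d=bot.camera("wrist");W=cloud("wrist",d)
r=bot.outline_of("wrist","power_board");m=r[0]['region'];print(m.sum(),r[0]['p'])
m=cv2.dilate(m.astype(np.uint8),np.ones((5,5)))>0
P=W[m&(W[...,2]>.001)&(W[...,2]<.008)]
print(cv2.minAreaRect((P[:,:2]*1000).astype(np.float32)))
S=W[(W[...,2]>.022)&(W[...,2]<.03)&m];print(len(S),S[:,2].mean(),cv2.minAreaRect((S[:,:2]*1000).astype(np.float32)))
cv2.imwrite('pics/w4.png',im)
E
```

```text
[0.43654542 0.39446532 0.04432316] 0.06132182213323431 [[-0.909, -0.417, -0.002], [-0.417, 0.909, -0.002], [0.002, -0.001, -1.0]]
19808 0.92
((438.779296875, 394.26611328125), (94.51886749267578, 123.56809997558594), 23.709074020385742)
1319 0.02636516001253174 ((438.1546936035156, 394.09136962890625), (40.541446685791016, 39.708351135253906), 24.13916778564453)
```

View pics/w4.png

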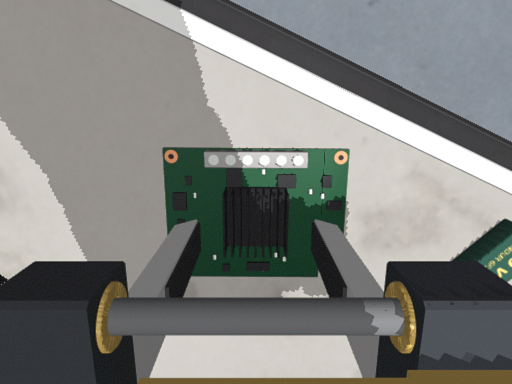

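The board is square in the picture and the sink, at (256,220), sits midway between the fingers. I'll go down and grip it.

Call:
send_rows --increments '[{"x": -1.5, "y": 0, "z": 20, "ax": 0, "ay": 0, "az": 0.4}, {"x": -1.5, "y": 0, "z": 37.5, "ax": 0, "ay": 0, "az": 0.4}, {"x": -1.5, "y": 0, "z": 37.5, "ax": 0, "ay": 0, "az": 0.4}]'

```text
clock: 3.4
position: [0.438, 0.3946, 0.006]
ee_rot: [0.658, -3.069, 0.002]
wrist_force: [0.2, -0.2, 0.5]
opening: 0.0611
grip_force: 0.0
```

Call:
send_rows --increments '[{"x": 0, "y": 0, "z": 0, "ax": 0, "ay": 0, "az": 0}, {"x": 0, "y": 0, "z": 0, "ax": 0, "ay": 0, "az": 0}, {"x": 0, "y": 0, "z": 0, "ax": 0, "ay": 0, "az": 0}, {"x": 0, "y": 0, "z": 0, "ax": 0, "ay": 0, "az": 0}]' --jaw 1 --squeeze 25

```text
clock: 3.9
position: [0.4391, 0.3954, 0.0084]
ee_rot: [-0.659, 3.071, 0.001]
wrist_force: [-0.6, 0.2, 3.1]
opening: 0.0405
grip_force: 25.0
```

```bash
python3 - <<'E'
from h import *
z=np.load('top.npz');W=z['W'];im=z['im'];d=z['d']
ok=d>0
# monitor: points in top crop with z>.03
def show(nm,r0,r1,c0,c1):
    Q=W[r0:r1,c0:c1][ok[r0:r1,c0:c1]];
    for lo,hi in((.02,.06),(.06,.12),(.12,.2),(.2,.3),(.3,.4),(.4,.6)):
        q=Q[(Q[:,2]>lo)&(Q[:,2]<hi)]
        if len(q)>3: print(nm,lo,hi,len(q),np.percentile(q[:,:2],[2,98],axis=0).round(3).tolist())
show('mon',110,200,190,292); show('lid',140,175,300,365); show('fix',166,222,296,350)
g=im.astype(int).sum(2)
m=np.zeros(g.shape,bool);m[160:215,296:350]=1
m&=ok&(W[...,2]>.015)&(W[...,2]<.2)&(g<230)
P=W[m];n0=None
for _ in range(8):
    A=np.c_[P[:,:2],np.ones(len(P))];k=np.linalg.lstsq(A,P[:,2],rcond=None)[0];r=A@k-P[:,2];P=P[abs(r)<max(.003,1.5*r.std())]
n=np.array([-k[0],-k[1],1]);n/=np.linalg.norm(n)
print('bed',k,len(P),'slope',np.degrees(np.arccos(n[2])),'yaw',np.degrees(np.arctan2(-n[1],-n[0])),P.mean(0))
print(cv2.minAreaRect((P[:,:2]*1000).astype(np.float32)))
for t in('test_fixture','press_lid','catch'):
  bot.camera('top') if t=='test_fixture' else 0
  for kk in bot.outline_of('top',t)[:2]:
    mm=kk['region'];q=W[mm&ok];print(t,kk['p'],mm.sum(),kk['position'],np.percentile(q,[3,97],axis=0).round(3).tolist())
E
```

```text
mon 0.02 0.06 986 [[0.484, -0.053], [0.85, 0.345]]
mon 0.06 0.12 656 [[0.484, -0.063], [0.729, 0.221]]
mon 0.12 0.2 877 [[0.49, -0.057], [0.736, 0.229]]
mon 0.2 0.3 1801 [[0.503, -0.046], [0.751, 0.254]]
mon 0.3 0.4 1026 [[0.52, -0.016], [0.743, 0.243]]
lid 0.02 0.06 122 [[0.612, -0.345], [0.757, -0.118]]
lid 0.06 0.12 381 [[0.582, -0.341], [0.739, -0.116]]
lid 0.12 0.2 291 [[0.592, -0.269], [0.616, -0.125]]
lid 0.2 0.3 380 [[0.6, -0.272], [0.625, -0.123]]
lid 0.3 0.4 37 [[0.613, -0.269], [0.626, -0.126]]
fix 0.02 0.06 734 [[0.46, -0.289], [0.538, -0.124]]
fix 0.06 0.12 1090 [[0.444, -0.282], [0.611, -0.119]]
fix 0.12 0.2 125 [[0.588, -0.269], [0.61, -0.126]]
bed [ 0.49804792  0.07527924 -0.18517054] 27 slope 26.734622625744827 yaw 8.595116391226071 [ 0.56618477 -0.20638689  0.08112535]
((544.1781616210938, -204.79150390625), (140.0685272216797, 144.844970703125), 6.256871700286865)
test_fixture 0.7 2586 [322.6, 181.8] [[0.462, -0.283, 0.022], [0.621, -0.123, 0.296]]
press_lid 0.83 629 [329.9, 156.8] [[0.598, -0.268, 0.145], [0.624, -0.126, 0.302]]
catch 0.6 80 [323.0, 209.5] [[0.436, -0.227, 0.029], [0.473, -0.193, 0.073]]
```

```bash
cat >> h.py <<'E'
def bedR(yaw,slope=28):
    return R.from_euler('z',yaw,degrees=True)*R.from_euler('y',-slope,degrees=True)
def toolfor(Rb): # tool x=-bed x, y=bed y, z=-bed z
    return Rb*R.from_matrix(np.diag([-1.,1,-1]))
def inc(pos,rot,s=None):
    s=s or bot.observe();Rs=R.from_rotvec(s['ee_rot'])
    return np.r_[(Rs.inv().apply(np.array(pos)-s['position'])*1000).round(1),np.degrees((Rs.inv()*rot).as_rotvec()).round(1)]
E
python3 - <<'E'
from h import *
from scipy.spatial.transform import Slerp
s=bot.observe();R0=R.from_rotvec(s['ee_rot']);print(s['position'])
R1=toolfor(bedR(5));sl=Slerp([0,1],R.concatenate([R0,R1]))
wp=[(s['position'],0),((.438,.394,.13),0),((.40,.36,.25),0),((.36,.2,.27),.3),((.38,0,.27),.7),((.44,-.14,.27),1),((.50,-.2,.265),1)]
for (p,f),(p2,f2) in zip(wp,wp[1:]):
    n=int(np.ceil(np.linalg.norm(np.array(p2)-p)/.055))
    for i in range(1,n+1):
        q=np.array(p)+(np.array(p2)-p)*i/n;print(inc(q,sl(f+(f2-f)*i/n),s).tolist())
E
```

```text
[0.43908452 0.39539741 0.00845808]
[0.5, -0.3, -40.5, 0.0, 0.0, 0.0]
[1.0, -0.5, -81.0, 0.0, 0.0, 0.0]
[1.5, -0.8, -121.5, 0.0, 0.0, 0.0]
[17.6, -5.9, -161.6, 0.0, 0.0, 0.0]
[33.8, -11.1, -201.6, 0.0, 0.0, 0.0]
[50.0, -16.2, -241.6, 0.0, 0.0, 0.0]
[75.5, -48.6, -246.6, 0.4, -2.1, 1.4]
[101.0, -81.0, -251.6, 0.7, -4.2, 2.8]
[126.5, -113.4, -256.7, 1.1, -6.2, 4.2]
[152.0, -145.7, -261.7, 1.4, -8.3, 5.6]
[168.0, -193.4, -261.7, 1.9, -11.1, 7.5]
[183.9, -241.0, -261.7, 2.4, -13.8, 9.4]
[199.9, -288.7, -261.8, 2.8, -16.6, 11.3]
[215.8, -336.4, -261.8, 3.3, -19.4, 13.2]
[216.7, -387.1, -261.8, 3.8, -22.2, 15.1]
[217.6, -437.9, -261.8, 4.2, -24.9, 16.9]
[218.5, -488.6, -261.8, 4.7, -27.7, 18.8]
[203.4, -528.3, -259.3, 4.7, -27.7, 18.8]
[188.4, -568.0, -256.8, 4.7, -27.7, 18.8]
```

Call:
send_rows --increments '[{"x": 0, "y": 0, "z": -25, "ax": 0, "ay": 0, "az": 0}, {"x": 0, "y": 0, "z": -70, "ax": 0, "ay": 0, "az": 0}, {"x": 2, "y": -1, "z": -120, "ax": 0, "ay": 0, "az": 0}, {"x": 18, "y": -6, "z": -162, "ax": 0, "ay": 0, "az": 0}, {"x": 34, "y": -11, "z": -202, "ax": 0, "ay": 0, "az": 0}, {"x": 50, "y": -16, "z": -242, "ax": 0, "ay": 0, "az": 0}, {"x": 50, "y": -16, "z": -242, "ax": 0, "ay": 0, "az": 0}]'

```text
clock: 4.97
position: [0.4, 0.3603, 0.2528]
ee_rot: [-0.658, 3.067, 0.003]
wrist_force: [-0.4, -0.3, -2.2]
opening: 0.0398
grip_force: 25.0
```

Call:
send_rows --increments '[{"x": 25, "y": -32, "z": -5, "ax": 0.4, "ay": -2.1, "az": 1.4}, {"x": 51, "y": -65, "z": -10, "ax": 0.7, "ay": -4.2, "az": 2.8}, {"x": 76, "y": -97, "z": -15, "ax": 1.1, "ay": -6.2, "az": 4.2}, {"x": 102, "y": -130, "z": -20, "ax": 1.4, "ay": -8.3, "az": 5.6}, {"x": 118, "y": -177, "z": -20, "ax": 1.9, "ay": -11.1, "az": 7.5}, {"x": 134, "y": -225, "z": -20, "ax": 2.4, "ay": -13.8, "az": 9.4}, {"x": 150, "y": -273, "z": -20, "ax": 2.8, "ay": -16.6, "az": 11.3}, {"x": 166, "y": -320, "z": -20, "ax": 3.3, "ay": -19.4, "az": 13.2}, {"x": 167, "y": -371, "z": -20, "ax": 3.8, "ay": -22.2, "az": 15.1}, {"x": 168, "y": -422, "z": -20, "ax": 4.2, "ay": -24.9, "az": 16.9}, {"x": 168, "y": -472, "z": -20, "ax": 4.7, "ay": -27.7, "az": 18.8}, {"x": 153, "y": -512, "z": -18, "ax": 4.7, "ay": -27.7, "az": 18.8}, {"x": 138, "y": -552, "z": -15, "ax": 4.7, "ay": -27.7, "az": 18.8}, {"x": 138, "y": -552, "z": -15, "ax": 4.7, "ay": -27.7, "az": 18.8}, {"x": 138, "y": -552, "z": -15, "ax": 4.7, "ay": -27.7, "az": 18.8}]'

```text
clock: 6.85
position: [0.4998, -0.1996, 0.2636]
ee_rot: [-0.116, 2.653, 0.03]
wrist_force: [-0.6, 1.2, -1.9]
opening: 0.0404
grip_force: 25.0
```

```bash
python3 - <<'E'
from h import *
s=bot.observe();print(s['clock'],s['position'],R.from_rotvec(s['ee_rot']).as_matrix().round(3).tolist(),s['joints'].round(3),s['opening'])
im,d=bot.camera("wrist");W=cloud("wrist",d);np.savez('w5.npz',im=im,d=d,W=W);cv2.imwrite('pics/w5.png',im)
for t in("power_board","board_key","nest_key","nest_seat","catch","lid_pad"):
    for k in bot.search_frame("wrist",t)[:2]:
        u,v=map(int,k['position']); print(t,round(k['p'],2),(u,v),W[v,u].round(4))
E
```

```text
6.85 [ 0.49980277 -0.19956724  0.26361413] [[-0.881, -0.087, 0.465], [-0.077, 0.996, 0.042], [-0.467, 0.001, -0.884]] [-0.599  0.004  1.799  0.365  0.983 -2.406] 0.04035675598964693
power_board 0.83 (254, 204) [ 0.4845 -0.2027  0.2541]
board_key 0.65 (250, 206) [ 0.4847 -0.2049  0.2557]
nest_key 0.7 (248, 100) [ 0.5244 -0.2062  0.0563]
catch 0.91 (251, 28) [ 0.4507 -0.2087  0.065 ]
```

View pics/w5.png

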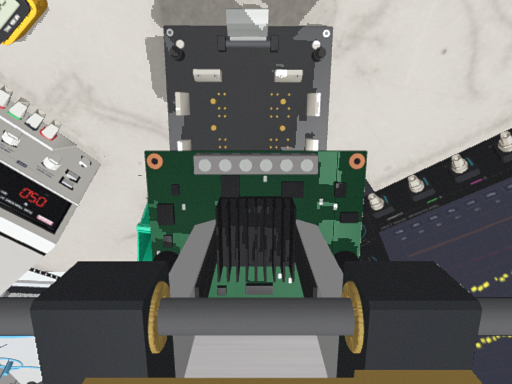

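```bash
python3 - <<'E'
from h import *
z=np.load('w5.npz');W=z['W'];im=z['im'];d=z['d'];g=im.astype(int).sum(2)
m=np.zeros(g.shape,bool);m[45:140,180:318]=1;m&=(g<260)&(d>0)
P=W[m]
for _ in range(10):
    c=P.mean(0);n=np.linalg.svd(P-c,full_matrices=False)[2][2];r=(P-c)@n;P=P[abs(r)<max(.001,2*r.std())]
n*=np.sign(n[2]);print(len(P),r.std(),c,'slope',np.degrees(np.arccos(n[2])),'yaw',np.degrees(np.arctan2(-n[1],-n[0])))
# edges yaw: bed front edge etc, guides by height above bed
H=(W-c)@n
B=(np.zeros(g.shape,bool));B[15:150,150:350]=1
gd=B&(H>.003)&(H<.03)&(d>0)
nl,lab,st,ce=cv2.connectedComponentsWithStats(gd.astype(np.uint8))
yaw=0
for i in range(1,nl):
    if st[i,4]>25:
        Q=W[lab==i];print(st[i],ce[i].round(),'H',np.percentile((Q-c)@n,[5,50,98]).round(4),Q.mean(0).round(4), im[lab==i].mean(0).round())
np.savez('bed.npz',c=c,n=n)
# gold pins
hsv=cv2.cvtColor(im,cv2.COLOR_BGR2HSV);y=(hsv[...,0]>15)&(hsv[...,0]<32)&(hsv[...,1]>110)&(hsv[...,2]>120)&B
y[:85]=0
nl,lab,st,ce=cv2.connectedComponentsWithStats(y.astype(np.uint8))
for i in range(1,nl):
    if st[i,4]>3: u,v=ce[i].astype(int);print('pin',st[i,4],ce[i].round(1),W[v,u].round(4),H[v,u].round(4))
cv2.imwrite('pics/w5c.png',cv2.resize(im[0:160,140:360],None,fx=3.6,fy=3.6,interpolation=2))
E
```

```text
9138 0.000594080735836445 [ 0.51824688 -0.20940283  0.05367136] slope 28.05833160490535 yaw 4.566583955582454
[217  35  62  17 757] [247.  43.] H [0.0067 0.0093 0.0132] [ 0.4719 -0.2111  0.0399] [100.  99.  98.]
[169  40  16  21 216] [177.  51.] H [0.0036 0.0183 0.0223] [ 0.4827 -0.2785  0.049 ] [83. 84. 85.]
[312  41  15  21 211] [318.  52.] H [0.0036 0.0183 0.0223] [ 0.4716 -0.1418  0.049 ] [93. 94. 94.]
[193  69  29  13 346] [207.  75.] H [0.006  0.0189 0.0219] [ 0.4986 -0.2478  0.0613] [169. 178. 181.]
[275  70  28  12 324] [288.  75.] H [0.0101 0.019  0.0221] [ 0.4923 -0.1691  0.0616] [188. 196. 198.]
[175  92  15  23 301] [182. 103.] H [0.0064 0.0182 0.021 ] [ 0.5249 -0.2722  0.0733] [163. 172. 176.]
[307  93  13  23 287] [313. 104.] H [0.0079 0.0182 0.0213] [ 0.5145 -0.1412  0.0736] [180. 187. 190.]
[210  98   6   6  27] [213. 101.] H [0.0067 0.0079 0.0094] [ 0.5242 -0.2422  0.0642] [ 79. 149. 176.]
[211 125   6   6  26] [213. 127.] H [0.0046 0.0072 0.0088] [ 0.548  -0.2403  0.0764] [ 78. 147. 173.]
[305 139  13  11 132] [311. 144.] H [0.0084 0.0181 0.0214] [ 0.5496 -0.1383  0
[... 849 characters left out ...]
0.0644] 0.0003
pin 4 [276.5 116. ] [ 0.533  -0.1762  0.0699] 0.0062
pin 5 [288. 116.] [ 0.531  -0.164   0.0715] 0.0081
pin 25 [213.  127.4] [ 0.5473 -0.2407  0.0774] 0.0085
pin 24 [282.  127.7] [ 0.5416 -0.169   0.0763] 0.0075
pin 4 [219.5 138.5] [ 0.5584 -0.234   0.0802] 0.0055
pin 5 [225. 139.] [ 0.5579 -0.2276  0.082 ] 0.0071
pin 4 [270.5 139.5] [ 0.554  -0.1804  0.0816] 0.0068
pin 4 [276.  139.2] [ 0.5523 -0.1743  0.0835] 0.0091
pin 4 [287.5 139.5] [ 0.5521 -0.1626  0.0822] 0.0075
pin 4 [219.5 146.5] [ 0.5652 -0.2335  0.085 ] 0.0065
pin 5 [225.2 146.6] [ 0.5642 -0.2272  0.0857] 0.0074
pin 4 [270.5 146.5] [ 0.5592 -0.1799  0.0869] 0.0091
pin 4 [287.5 146.5] [ 0.5599 -0.1615  0.0835] 0.005
```

View pics/w5c.png

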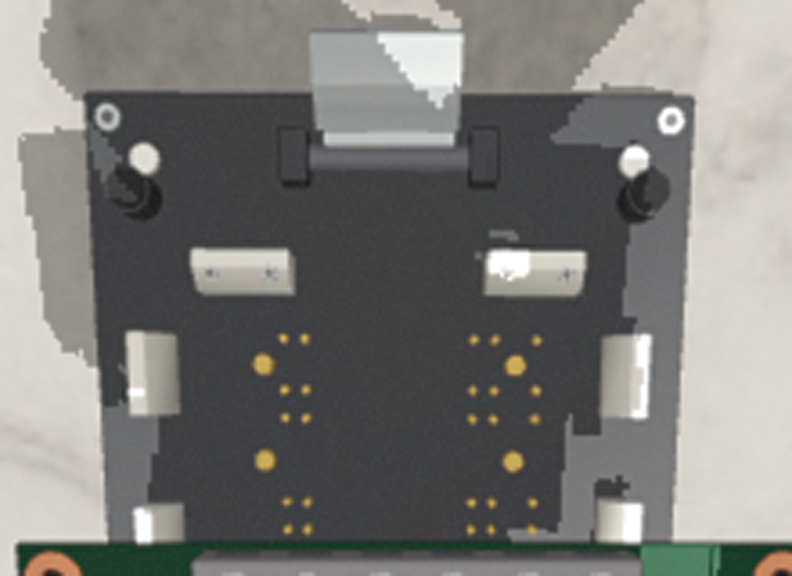

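```bash
python3 - <<'E'
from h import *
z=np.load('w5.npz');W=z['W'];im=z['im'];d=z['d'];b=np.load('bed.npz')
Rb=bedR(4.57);X=Rb.inv().apply((W-b['c']).reshape(-1,3)).reshape(W.shape)*1000
def box(r0,r1,c0,c1,lo,hi):
    q=X[r0:r1,c0:c1].reshape(-1,3);return q[(q[:,2]>lo)&(q[:,2]<hi)]
for nm,bx in dict(fL=(66,86,190,226),fR=(66,86,272,306),sR=(88,120,172,194),sL=(88,120,303,324),sR2=(138,149,174,194),sL2=(138,149,302,326)).items():
    for lo,hi in((2,7),(7,13),(13,18),(18,23)):
        q=box(*bx,lo,hi)
        if len(q)>4: print(nm,lo,hi,len(q),np.percentile(q[:,:2],[2,50,98],axis=0).round(1).tolist())
# board in hand in tool frame and bed-frame
s=bot.observe();T=R.from_rotvec(s['ee_rot']);Y=T.inv().apply((W-s['position']).reshape(-1,3)).reshape(W.shape)*1000
print('tool->bed rot',np.degrees((toolfor(Rb).inv()*T).as_rotvec()).round(2))
m=bot.outline_of('wrist','power_board');m=m[0]['region'];m=cv2.dilate(m.astype(np.uint8),np.ones((5,5)))>0
q=Y[m&(abs(Y[...,2]-2)<12)]
pl=q[(abs(q[:,0])>22)&(q[:,0]<45)&(abs(q[:,1])<58)]
zz=np.median(pl[:,2]);print('board top z in tool',zz,len(pl))
pl=pl[abs(pl[:,2]-zz)<2];A=np.c_[pl[:,:2],np.ones(len(pl))];print('plane',np.linalg.lstsq(A,pl[:,2],rcond=None)[0])
q=q[abs(q[:,2]-zz)<2.5]
print(np.percentile(q[:,:2],[.2,1,50,99,99.8],axis=0).round(1).tolist())
for lo,hi in((25,35),(35,42)):
    e=q[(q[:,0]>lo)&(q[:,0]<hi)];print('y edges',lo,np.percentile(e[:,1],[.5,99.5]))
for lo,hi in((-55,-35),(-15,15),(35,55)):
    e=q[(q[:,1]>lo)&(q[:,1]<hi)];print('x edge',lo,np.percentile(e[:,0],[99,99.7]))
S=Y[(abs(Y[...,2]-(zz-23))<2.5)&m];S=S[abs(S[:,1])<30];print('sink',len(S),cv2.minAreaRect(S[:,:2].astype(np.float32)),np.median(S[:,2]))
E
```

```text
fL 2 7 36 [[-20.5, -52.8], [-11.5, -34.4], [-10.3, -24.5]]
fL 7 13 11 [[-16.2, -49.0], [-11.9, -33.9], [-11.8, -24.4]]
fL 13 18 116 [[-20.1, -49.7], [-13.5, -36.7], [-11.7, -24.5]]
fL 18 23 196 [[-21.6, -50.2], [-18.7, -37.6], [-14.3, -25.2]]
fR 7 13 31 [[-12.4, 30.6], [-11.6, 41.2], [-11.5, 54.5]]
fR 13 18 107 [[-19.3, 29.5], [-14.0, 41.6], [-12.2, 55.1]]
fR 18 23 186 [[-21.2, 30.3], [-18.3, 42.8], [-14.6, 54.7]]
sR 2 7 24 [[0.9, -70.7], [11.9, -59.0], [22.7, -58.8]]
sR 7 13 25 [[1.1, -59.6], [9.5, -59.0], [21.0, -58.8]]
sR 13 18 106 [[0.8, -63.3], [11.0, -61.1], [21.3, -58.8]]
sR 18 23 152 [[0.1, -68.9], [10.6, -65.7], [21.2, -62.6]]
sL 2 7 21 [[-5.0, 61.0], [13.6, 64.0], [22.4, 67.5]]
sL 7 13 23 [[0.3, 63.9], [9.7, 64.1], [21.1, 65.1]]
sL 13 18 98 [[0.1, 64.2], [10.2, 66.0], [21.5, 68.0]]
sL 18 23 152 [[0.2, 67.5], [11.1, 70.7], [21.3, 74.0]]
sR2 2 7 9 [[48.7, -58.9], [52.7, -58.8], [56.6, -58.8]]
sR2 7 13 21 [[47.8, -67.6], [48.7, -59.3], [55.8, -58.6]]
sR2 13 18 34 [[48.3, -63.1], [51.5, -60.9], [55.8, -59.1]]
sR2 18 23 50 [[48.0, -68.4], [52.0, -65.5], [55.2, -62.4]]
sL2 2 7 7 [[45.7, 62.8], [47.9, 64.2], [54.8, 65.6]]
sL2 7 13 17 [[45.8, 64.0], [47.9, 64.3], [55.3, 72.3]]
sL2 13 18 38 [[45.7, 64.1], [50.1, 66.0], [54.9, 69.5]]
sL2 18 23 61 [[46.1, 67.6], [50.2, 70.5], [54.5, 73.7]]
tool->bed rot [-0.18  0.01 -0.43]
board top z in tool 5.9764246758295805 10766
plane [-2.27434242e-03 -6.01510777e-04  6.28403600e+00]
[[-39.1, -60.7], [-38.3, -60.0], [21.6, -0.6], [47.6, 58.1], [47.9, 58.9]]
y edges 25 [-60.08633385  58.2545194 ]
y edges 35 [-60.49794555  58.64172355]
x edge -55 [47.60211626 47.91787937]
x edge -15 [47.6800329  47.92900779]
x edge 35 [47.53207812 47.84800403]
sink 1864 ((2.9910240173339844, 3.849863052368164), (52.02250671386719, 40.33790588378906), 89.90261840820312) -16.43403954053823
```

```bash
cat >> h.py <<'E'
c0=np.load('bed.npz')['c']; RB=bedR(4.57); TL=toolfor(RB)
def bed(p): return c0+RB.apply(np.array(p)/1000.)
def tobed(w): return RB.inv().apply(np.array(w)-c0)*1000
E
python3 - <<'E'
from h import *
s=bot.observe();print(tobed(s['position']))
print(inc(bed([37.6,3.5,16.7+45]),TL), bed([37.6,3.5,16.7]))
E
```

```text
[ 84.090228    11.07996149 194.89997649]
[ 46.5  -7.7 133.2   0.2  -0.    0.4] [ 0.54324604 -0.20389346  0.08606872]
```

Call:
send_rows --increments '[{"x": 35, "y": -6, "z": 20, "ax": 0.2, "ay": 0, "az": 0.4}, {"x": 46.5, "y": -7.7, "z": 65, "ax": 0.2, "ay": 0, "az": 0.4}, {"x": 46.5, "y": -7.7, "z": 105, "ax": 0.2, "ay": 0, "az": 0.4}, {"x": 46.5, "y": -7.7, "z": 133, "ax": 0.2, "ay": 0, "az": 0.4}, {"x": 46.5, "y": -7.7, "z": 133, "ax": 0.2, "ay": 0, "az": 0.4}, {"x": 46.5, "y": -7.7, "z": 133, "ax": 0.2, "ay": 0, "az": 0.4}]'

```text
clock: 8.0
position: [0.5224, -0.2057, 0.127]
ee_rot: [-0.106, 2.651, 0.025]
wrist_force: [0.4, -0.4, -1.3]
opening: 0.0399
grip_force: 25.0
```

```bash
python3 - <<'E'
from h import *
s=bot.observe();print(s['joints'].round(3),s['wrist_force'],tobed(s['position']).round(2),inc(bed([37.6,3.5,16.7]),TL))
im,d=bot.camera("wrist");W=cloud("wrist",d);np.savez('w6.npz',im=im,d=d,W=W);cv2.imwrite('pics/w6.png',im)
X=tobed(W.reshape(-1,3)).reshape(W.shape)
T=R.from_rotvec(s['ee_rot']);Y=T.inv().apply((W-s['position']).reshape(-1,3)).reshape(W.shape)*1000
q=Y[(abs(Y[...,2]-6)<2.5)];q=q[(q[:,0]>25)&(q[:,0]<60)&(abs(q[:,1])<75)]
print('board edges',np.percentile(q[:,0],[99,99.7]),np.percentile(q[:,1],[.5,99.5]),np.median(q[:,2]))
E
```

```text
[-0.58   0.213  1.91   0.476  0.676 -2.554] [ 0.38035059 -0.39759332 -1.26233502] [38.34  3.32 62.69] [ 0.7  0.2 46.  -0.1 -0.   0. ]
board edges [46.95271462 47.01470745] [-60.82077568  58.11237046] 5.460078996337415
```

View pics/w6.png

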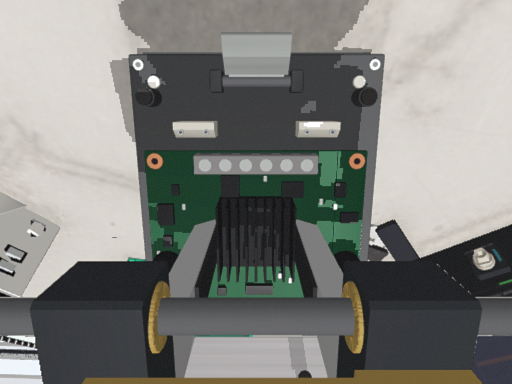

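The hover picture shows the board square to the front guides at (195,129) and (318,129). But joint 6 is at its -2.55 limit, so the board can't go in with this grip. I'll set it down on a clear spot and take it again with the tool turned half round.

```bash
python3 - <<'E'
from h import *
from scipy.spatial.transform import Slerp
z=np.load('top.npz');W=z['W'];d=z['d']
Q=W[d>0]
for x in np.arange(.30,.52,.02):
    print('%.2f'%x,[ '%4.0f'%(1000*q[:,2].max()) if len(q:=Q[(abs(Q[:,0]-x)<.01)&(abs(Q[:,1]-y)<.01)]) else '  --' for y in np.arange(-.14,.15,.02)])
s=bot.observe();R0=R.from_rotvec(s['ee_rot']);R1=toolfor(bedR(8,0));sl=Slerp([0,1],R.concatenate([R0,R1]))
for p,f in [((.49,-.205,.19),0),((.465,-.19,.25),.05),((.45,-.15,.26),.3),((.43,-.1,.25),.55),((.415,-.05,.24),.8),((.41,-.01,.21),1),((.41,.005,.16),1),((.41,.01,.1),1)]:
    print(inc(p,sl(f),s).tolist())
E
```

```text
0.30 ['-746', '-751', '-748', '-749', '-749', '-741', '-750', '-742', '-753', '-756', '-759', '-751', '-751', '-751', '-749']
0.32 ['  -5', '  -9', '  -7', '  -3', '  -7', '  -5', '  -5', '  -1', '  -2', '  -6', '  -7', '  -6', '  -8', '  -6', '  -7']
0.34 ['   3', '   4', '   5', '   5', '   2', '   3', '   4', '   3', '   4', '   3', '   5', '   4', '   5', '   8', '   7']
0.36 ['   5', '   5', '   9', '   8', '   9', '   6', '   9', '   6', '   7', '   6', '   6', '   5', '   5', '   9', '   7']
0.38 ['   8', '   6', '   7', '  10', '   7', '   5', '   8', '   3', '   4', '  11', '  10', '   6', '   6', '  42', '  41']
0.40 ['   5', '  11', '   7', '   6', '   5', '   6', '   5', '   5', '   5', '   7', '   5', '   8', '  35', '  41', '  37']
0.42 ['   7', '   4', '   7', '   7', '   7', '   6', '   4', '   8', '   6', '   6', '   3', '   4', '   7', '  42', '  42']
0.44 ['   5', '   9', '   4', '   9', '   4', '   6', '   7', '   5', '   7', '   8', '  12', '   5', '   4', '   6', '  27']
0.46 ['  56', '  32', '   7', '   9', '   6', '   3', '   2', '   5', '   5', '   8', '   6', '   5', '   7', '   4', '   8']
0.48 ['  60', '  46', '   8', '   6', '   6', '   5', '   8', '   7', '   8', '   5', '   6', '   5', '   8', '   6', '   5']
0.50 ['  75', '  53', '   6', '   7', '   6', '   6', '   5', '   8', '   9', '   8', '   6', '  12', '   4', '   7', '  60']
0.52 ['  81', '  69', '   7', '   5', '   4', '   7', '   7', '   5', '   8', '   3', '   4', '   4', '   5', '  51', '  66']
[-1.0, 3.4, -70.5, 0.0, 0.0, 0.0]
[-8.2, 20.2, -134.7, -0.0, 1.4, -0.2]
[-2.5, 61.2, -149.1, -0.3, 8.4, -1.0]
[16.2, 112.7, -147.8, -0.5, 15.4, -1.9]
[30.6, 163.7, -144.2, -0.7, 22.4, -2.7]
[46.3, 204.0, -118.6, -0.9, 28.0, -3.4]
[68.7, 219.1, -74.0, -0.9, 28.0, -3.4]
[96.5, 224.1, -20.8, -0.9, 28.0, -3.4]
```

Call:
send_rows --increments '[{"x": 0, "y": 2, "z": -40, "ax": 0, "ay": 0, "az": 0}, {"x": -2, "y": 5, "z": -85, "ax": 0, "ay": 0, "az": 0}, {"x": -6, "y": 20, "z": -134, "ax": 0, "ay": 1.4, "az": -0.2}, {"x": -2, "y": 60, "z": -149, "ax": -0.3, "ay": 8.4, "az": -1}, {"x": 16, "y": 108, "z": -148, "ax": -0.5, "ay": 15.4, "az": -1.9}, {"x": 30, "y": 155, "z": -144, "ax": -0.7, "ay": 22.4, "az": -2.7}, {"x": 46, "y": 190, "z": -118, "ax": -0.9, "ay": 28, "az": -3.4}, {"x": 68, "y": 205, "z": -74, "ax": -0.9, "ay": 28, "az": -3.4}, {"x": 96, "y": 209, "z": -21, "ax": -0.9, "ay": 28, "az": -3.4}, {"x": 96, "y": 209, "z": -21, "ax": -0.9, "ay": 28, "az": -3.4}, {"x": 96, "y": 209, "z": -21, "ax": -0.9, "ay": 28, "az": -3.4}]'

```text
clock: 9.43
position: [0.4127, -0.0052, 0.102]
ee_rot: [-0.219, 3.132, -0.0]
wrist_force: [-0.0, 0.1, -0.7]
opening: 0.0399
grip_force: 25.0
```

```bash
python3 - <<'E'
from h import *
s=bot.observe();print(s['position'],s['joints'].round(3),R.from_rotvec(s['ee_rot']).as_matrix().round(3).tolist(),inc(np.r_[s['position'][:2],.0095],toolfor(bedR(8,0))))
E
```

```text
[ 0.41268634 -0.00519817  0.10201013] [-0.102  0.121  2.003  0.     1.016 -1.812] [[-0.99, -0.139, 0.002], [-0.139, 0.99, 0.0], [-0.002, -0.0, -1.0]] [ 0.2  0.  92.5 -0.   0.1 -0. ]
```

Call:
send_rows --increments '[{"x": 0, "y": 0, "z": 45, "ax": 0, "ay": 0, "az": 0}, {"x": 0, "y": 0, "z": 75, "ax": 0, "ay": 0, "az": 0}, {"x": 0, "y": 0, "z": 88, "ax": 0, "ay": 0, "az": 0}, {"x": 0, "y": 0, "z": 92.5, "ax": 0, "ay": 0, "az": 0}, {"x": 0, "y": 0, "z": 92.5, "ax": 0, "ay": 0, "az": 0}]'

```text
clock: 10.05
position: [0.4125, -0.0049, 0.0083]
ee_rot: [-0.219, 3.133, 0.0]
wrist_force: [0.1, -0.1, -0.7]
opening: 0.0401
grip_force: 25.0
```

Call:
send_rows --increments '[{"x": 0, "y": 0, "z": 0, "ax": 0, "ay": 0, "az": 0}, {"x": 0, "y": 0, "z": 0, "ax": 0, "ay": 0, "az": 0}, {"x": 0, "y": 0, "z": 0, "ax": 0, "ay": 0, "az": 0}, {"x": 0, "y": 0, "z": -35, "ax": 0, "ay": 0, "az": 0}, {"x": 0, "y": 0, "z": -80, "ax": 0, "ay": 0, "az": 0}, {"x": 0, "y": 0, "z": -100, "ax": 0, "ay": 0, "az": 10}, {"x": 0, "y": 0, "z": -100, "ax": 0, "ay": 0, "az": 20}, {"x": 0, "y": 0, "z": -100, "ax": 0, "ay": 0, "az": 30}, {"x": 0, "y": 0, "z": -100, "ax": 0, "ay": 0, "az": 40}, {"x": 0, "y": 0, "z": -100, "ax": 0, "ay": 0, "az": 50}, {"x": 0, "y": 0, "z": -100, "ax": 0, "ay": 0, "az": 60}, {"x": 0, "y": 0, "z": -100, "ax": 0, "ay": 0, "az": 70}, {"x": 0, "y": 0, "z": -100, "ax": 0, "ay": 0, "az": 80}, {"x": 0, "y": 0, "z": -100, "ax": 0, "ay": 0, "az": 90}, {"x": 0, "y": 0, "z": -100, "ax": 0, "ay": 0, "az": 90}]' --jaw 0.35

```text
clock: 11.92
position: [0.4114, -0.0047, 0.107]
ee_rot: [-2.058, -2.372, 0.001]
wrist_force: [0.1, -0.7, -0.6]
opening: 0.0611
grip_force: 0.0
```

Call:
send_rows --increments '[{"x": 0, "y": 0, "z": 0, "ax": 0, "ay": 0, "az": 10}, {"x": 0, "y": 0, "z": 0, "ax": 0, "ay": 0, "az": 20}, {"x": 0, "y": 0, "z": 0, "ax": 0, "ay": 0, "az": 30}, {"x": 0, "y": 0, "z": 0, "ax": 0, "ay": 0, "az": 40}, {"x": 0, "y": 0, "z": 0, "ax": 0, "ay": 0, "az": 50}, {"x": 0, "y": 0, "z": 0, "ax": 0, "ay": 0, "az": 60}, {"x": 0, "y": 0, "z": 0, "ax": 0, "ay": 0, "az": 70}, {"x": 0, "y": 0, "z": 0, "ax": 0, "ay": 0, "az": 80}, {"x": 0, "y": 0, "z": 0, "ax": 0, "ay": 0, "az": 90}, {"x": 0, "y": 0, "z": 30, "ax": 0, "ay": 0, "az": 90}, {"x": 0, "y": 0, "z": 60, "ax": 0, "ay": 0, "az": 90}, {"x": 0, "y": 0, "z": 60, "ax": 0, "ay": 0, "az": 90}, {"x": 0, "y": 0, "z": 60, "ax": 0, "ay": 0, "az": 90}]'

```text
clock: 13.55
position: [0.4119, -0.0047, 0.0478]
ee_rot: [-3.133, -0.223, 0.001]
wrist_force: [-0.7, -0.1, 0.0]
opening: 0.0611
grip_force: 0.0
```

```bash
python3 - <<'E'
from h import *
s=bot.observe();print(s['position'],s['joints'].round(3),R.from_rotvec(s['ee_rot']).as_matrix().round(3).tolist())
im,d=bot.camera("wrist");W=cloud("wrist",d);cv2.imwrite('pics/w7.png',im)
T=R.from_rotvec(s['ee_rot']);Y=T.inv().apply((W-s['position']).reshape(-1,3)).reshape(W.shape)*1000
r=bot.outline_of("wrist","power_board");m=r[0]['region'];print(m.sum(),r[0]['p'])
m=cv2.dilate(m.astype(np.uint8),np.ones((5,5)))>0
for lo,hi in((.0,.008),(.022,.03)):
    P=Y[m&(W[...,2]>lo)&(W[...,2]<hi)];print('tool frame',len(P),cv2.minAreaRect(P[:,:2].astype(np.float32)))
E
```

```text
[ 0.41187355 -0.00470683  0.04784457] [-0.101  0.218  2.044  0.     0.88   1.328] [[0.99, 0.142, -0.0], [0.142, -0.99, 0.0], [-0.0, -0.0, -1.0]]
20213 0.7
tool frame 14579 ((-4.1836700439453125, 1.6202926635742188), (98.79187774658203, 138.5990753173828), 0.05595161020755768)
tool frame 2719 ((3.55242919921875, 1.6833572387695312), (50.653846740722656, 120.01941680908203), 0.2993122935295105)
```

View pics/w7.png

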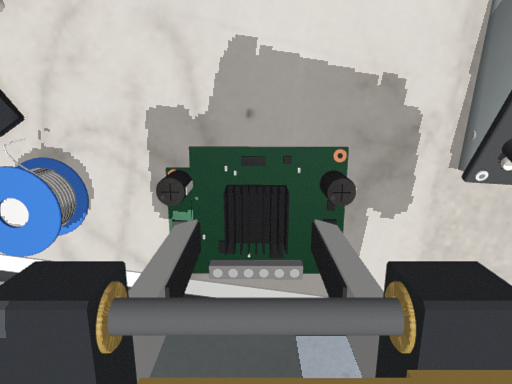

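Call:
send_rows --increments '[{"x": -1.5, "y": 1.2, "z": 20, "ax": 0, "ay": 0, "az": 0.2}, {"x": -1.5, "y": 1.2, "z": 41, "ax": 0, "ay": 0, "az": 0.2}, {"x": -1.5, "y": 1.2, "z": 41, "ax": 0, "ay": 0, "az": 0.2}]'

```text
clock: 14.02
position: [0.4097, -0.0061, 0.0058]
ee_rot: [-3.133, -0.215, 0.004]
wrist_force: [0.4, -0.4, 0.5]
opening: 0.061
grip_force: 0.0
```

Call:
send_rows --increments '[{"x": 0, "y": 0, "z": 0, "ax": 0, "ay": 0, "az": 0}, {"x": 0, "y": 0, "z": 0, "ax": 0, "ay": 0, "az": 0}, {"x": 0, "y": 0, "z": 0, "ax": 0, "ay": 0, "az": 0}, {"x": 0, "y": 0, "z": 0, "ax": 0, "ay": 0, "az": 0}]' --jaw 1 --squeeze 25

```text
clock: 14.52
position: [0.4105, -0.0061, 0.0066]
ee_rot: [-3.134, -0.215, 0.0]
wrist_force: [-0.9, -0.2, 7.1]
opening: 0.0406
grip_force: 25.0
```

```bash
cat >> h.py <<'E'
TL2=RB*R.from_euler('x',180,degrees=True) # tool x=+bed x, y=-bed y, z=-bed z
E
python3 - <<'E'
from h import *
from scipy.spatial.transform import Slerp
s=bot.observe();print(s['position'],R.from_rotvec(s['ee_rot']).as_matrix().round(3).tolist());R0=R.from_rotvec(s['ee_rot']);sl=Slerp([0,1],R.concatenate([R0,TL2]))
im,d=bot.camera("wrist");W=cloud("wrist",d);Y=R0.inv().apply((W-s['position']).reshape(-1,3)).reshape(W.shape)*1000
q=Y[(W[...,2]>.022)&(W[...,2]<.03)];q=q[(abs(q[:,0])<45)&(abs(q[:,1])<20)];print('sink x',np.percentile(q[:,0],[1,99]))
e=bed([37,4,16.7+100])
for p,f in [((.412,-.006,.05),0),((.412,-.01,.10),0),((.412,-.02,.16),0),((.412,-.05,.22),.1),((.42,-.09,.24),.4),((.43,-.13,.25),.7),((.46,-.17,.245),.95),((.48,-.19,.22),1),(e,1)]:
    print(inc(p,sl(f),s).tolist())
E
```

```text
[ 0.4104973  -0.0060898   0.00663179] [[0.991, 0.136, -0.0], [0.136, -0.991, 0.0], [-0.0, -0.0, -1.0]]
sink x [-19.44999646  19.99308711]
[1.5, 0.1, -43.4, 0.0, 0.0, 0.0]
[0.9, 4.0, -93.4, 0.0, 0.0, 0.0]
[-0.4, 13.9, -153.4, 0.0, 0.0, 0.0]
[-4.5, 43.6, -213.4, -0.1, 2.8, 0.3]
[-2.0, 84.3, -233.4, -0.3, 11.2, 1.3]
[2.4, 125.3, -243.4, -0.6, 19.6, 2.2]
[26.7, 169.0, -238.4, -0.8, 26.6, 3.0]
[43.8, 191.6, -213.4, -0.8, 28.0, 3.2]
[57.2, 210.8, -167.5, -0.8, 28.0, 3.2]
```

Call:
send_rows --increments '[{"x": 1, "y": 0, "z": -25, "ax": 0, "ay": 0, "az": 0}, {"x": 1, "y": 3, "z": -70, "ax": 0, "ay": 0, "az": 0}, {"x": 1, "y": 8, "z": -120, "ax": 0, "ay": 0, "az": 0}, {"x": 0, "y": 18, "z": -170, "ax": 0, "ay": 0, "az": 0}, {"x": -4, "y": 44, "z": -213, "ax": -0.1, "ay": 2.8, "az": 0.3}, {"x": -2, "y": 84, "z": -233, "ax": -0.3, "ay": 11.2, "az": 1.3}, {"x": 2, "y": 125, "z": -243, "ax": -0.6, "ay": 19.6, "az": 2.2}, {"x": 27, "y": 169, "z": -238, "ax": -0.8, "ay": 26.6, "az": 3}, {"x": 44, "y": 192, "z": -213, "ax": -0.8, "ay": 28, "az": 3.2}, {"x": 57, "y": 211, "z": -168, "ax": -0.8, "ay": 28, "az": 3.2}, {"x": 57, "y": 211, "z": -168, "ax": -0.8, "ay": 28, "az": 3.2}, {"x": 57, "y": 211, "z": -168, "ax": -0.8, "ay": 28, "az": 3.2}]'

```text
clock: 16.08
position: [0.4955, -0.2072, 0.175]
ee_rot: [-3.027, -0.121, -0.754]
wrist_force: [-0.2, -0.2, -0.8]
opening: 0.0402
grip_force: 25.0
```

```bash
python3 - <<'E'
from h import *
s=bot.observe();print(s['joints'].round(3),s['wrist_force'],s['opening'],tobed(s['position']).round(2))
im,d=bot.camera("wrist");W=cloud("wrist",d);np.savez('w8.npz',im=im,d=d,W=W);cv2.imwrite('pics/w8.png',im)
T=R.from_rotvec(s['ee_rot']);Y=T.inv().apply((W-s['position']).reshape(-1,3)).reshape(W.shape)*1000
q=Y[(abs(Y[...,2]-4)<4)];q=q[(q[:,0]>25)&(q[:,0]<60)&(abs(q[:,1])<75)];zz=np.median(q[:,2])
q=q[abs(q[:,2]-zz)<2]
print('board +x edge',np.percentile(q[:,0],[99,99.7]),'y',np.percentile(q[:,1],[.5,99.5]),zz)
for lo,hi in((-35,-15),(15,50)):
    e=q[(q[:,1]>lo)&(q[:,1]<hi)];print('x edge',lo,np.percentile(e[:,0],[99,99.7]))
X=tobed(W.reshape(-1,3)).reshape(W.shape)
G=(X[...,2]>15)&(X[...,2]<26)&(X[...,0]>70)&(X[...,0]<110)&(abs(X[...,1]-3)<85)
nl,lab,st,ce=cv2.connectedComponentsWithStats(G.astype(np.uint8))
for i in range(1,nl):
    if st[i,4]>30:
        Q=X[lab==i];print(st[i],np.percentile(Q,[2,50,98],axis=0).round(1).tolist())
E
```

```text
[-0.618  0.095  1.921  0.439  0.789  0.614] [-0.1932272  -0.19942873 -0.77375133] 0.04019010997101808 [ 37.08   4.03 117.66]
board +x edge [45.11019443 45.19292394] y [-56.24926982  60.52470242] 3.471723260732093
x edge -35 [45.09958748 45.1687636 ]
x edge 15 [45.10897586 45.19156099]
[160 103  16  16 203] [[97.2, 66.9, 15.4], [102.6, 71.6, 20.5], [108.7, 77.2, 22.3]]
[337 103  16  16 202] [[98.0, -72.4, 15.7], [103.4, -66.7, 20.5], [108.7, -61.8, 22.3]]
[215 126  28  11 281] [[83.0, 13.5, 15.5], [87.3, 24.2, 19.5], [91.1, 34.8, 21.2]]
[290 126  33  11 333] [[82.9, -49.9, 15.3], [87.3, -37.1, 19.9], [91.1, -24.7, 22.3]]
[170 131  30  22 626] [[70.5, 48.6, 15.6], [78.6, 59.2, 19.8], [86.9, 70.4, 21.4]]
```

View pics/w8.png

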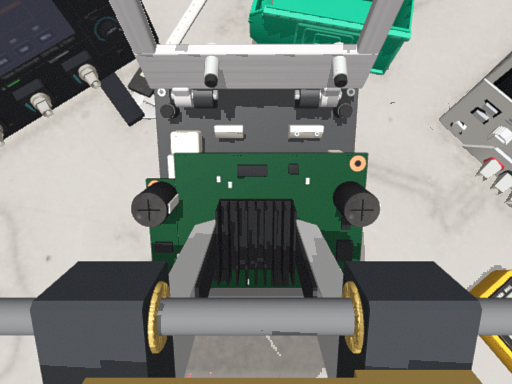

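Call:
send_rows --increments '[{"x": -2.5, "y": 1.2, "z": 40, "ax": 0, "ay": 0, "az": 0}, {"x": -2.5, "y": 1.2, "z": 75, "ax": 0, "ay": 0, "az": 0}, {"x": -2.5, "y": 1.2, "z": 86, "ax": 0, "ay": 0, "az": 0}, {"x": -2.5, "y": 1.2, "z": 86, "ax": 0, "ay": 0, "az": 0}, {"x": -2.5, "y": 1.2, "z": 86, "ax": 0, "ay": 0, "az": 0}]'

```text
clock: 16.75
position: [0.5337, -0.2059, 0.0983]
ee_rot: [-3.028, -0.121, -0.756]
wrist_force: [-0.5, 0.1, -1.3]
opening: 0.0403
grip_force: 25.0
```

```bash
python3 - <<'E'
from h import *
s=bot.observe();print(s['joints'].round(3),s['wrist_force'],tobed(s['position']).round(2),inc(bed([34.6,2.8,14.6]),TL2))
im,d=bot.camera("wrist");W=cloud("wrist",d);np.savez('w9.npz',im=im,d=d,W=W)
X=tobed(W.reshape(-1,3)).reshape(W.shape)
# corner block & rear guides & board edges
B=np.zeros(im.shape[:2],bool);B[90:200,130:390]=1
for nm,c in dict(rearguides=(X[...,0]>76)&(X[...,0]<100)&(X[...,1]<40)&(X[...,1]>-55)&(abs(X[...,2]-20)<2.5),block=(X[...,1]>44)&(X[...,1]<75)&(X[...,0]>60)&(X[...,0]<93)&(abs(X[...,2]-19.7)<2)&(im.min(2)>140)).items():
    q=X[c&B];print(nm,len(q),np.percentile(q,[2,50,98],axis=0).round(1).tolist() if len(q) else '')
g=B&(im[...,1].astype(int)>im[...,2]+15)&(abs(X[...,2]-26)<5);q=X[g];print('board',np.percentile(q,[1,50,99],axis=0).round(1).tolist())
for lo,hi in((-55,-20),(-20,20),(20,44)): e=q[(q[:,1]>lo)&(q[:,1]<hi)];print(lo,np.percentile(e[:,0],99))
e=q[(q[:,0]>68)];print('cut y',np.percentile(e[:,1],[1,99]))
E
```

```text
[-0.567  0.28   1.906  0.511  0.616  0.553] [-0.47622067  0.05366281 -1.3114855 ] [34.8  2.3 32. ] [-0.2 -0.5 17.4  0.  -0.   0. ]
rearguides 1052 [[84.0, -49.3, 17.7], [88.0, -27.1, 19.3], [90.8, 34.4, 21.4]]
block 1381 [[61.8, 49.2, 17.9], [76.4, 60.5, 19.3], [85.5, 71.1, 20.7]]
board [[54.3, -57.1, 26.4], [67.0, -4.1, 27.9], [79.4, 50.6, 29.5]]
-55 79.36311895154601
-20 79.4123318283949
20 79.37820897221152
cut y [-57.63945072  44.25686361]
```

Call:
send_rows --increments '[{"x": 0.1, "y": -0.9, "z": 5, "ax": 0, "ay": 0, "az": 0}, {"x": 0.1, "y": -0.9, "z": 9, "ax": 0, "ay": 0, "az": 0}, {"x": 0.1, "y": -0.9, "z": 12, "ax": 0, "ay": 0, "az": 0}, {"x": 0.1, "y": -0.9, "z": 14, "ax": 0, "ay": 0, "az": 0}, {"x": 0.1, "y": -0.9, "z": 14, "ax": 0, "ay": 0, "az": 0}]'

```text
clock: 17.42
position: [0.54, -0.2041, 0.084]
ee_rot: [-3.027, -0.12, -0.752]
wrist_force: [-0.3, -0.2, -1.1]
opening: 0.0399
grip_force: 25.0
```

Call:
send_rows --increments '[{"x": 0, "y": 0, "z": 1, "ax": 0, "ay": 0, "az": 0}, {"x": 0, "y": 0, "z": 2, "ax": 0, "ay": 0, "az": 0}, {"x": 0, "y": 0, "z": 2, "ax": 0, "ay": 0, "az": 0}]'

```text
clock: 17.8
position: [0.541, -0.204, 0.0825]
ee_rot: [-3.027, -0.12, -0.753]
wrist_force: [0.0, -0.2, -0.5]
opening: 0.0406
grip_force: 25.0
```

```bash
python3 - <<'E'
from h import *
s=bot.observe();print(s['wrist_force'],RB.inv().apply(s['wrist_force']),tobed(s['position']).round(2))
im,d=bot.camera("wrist");W=cloud("wrist",d);X=tobed(W.reshape(-1,3)).reshape(W.shape);cv2.imwrite('pics/w10.png',im[90:290,120:400])
B=np.zeros(im.shape[:2],bool);B[90:260,130:390]=1
g=B&(im[...,1].astype(int)>im[...,2]+15)&(abs(X[...,2]-11)<6)&(abs(X[...,0]-60)<22);q=X[g];print('board',np.percentile(q,[1,50,99],axis=0).round(1).tolist())
A=np.c_[q[:,:2],np.ones(len(q))];print(np.linalg.lstsq(A,q[:,2],rcond=None)[0])
E
```

```text
[ 0.03677451 -0.2360495  -0.51735113] [-0.22712114 -0.23822912 -0.46517394] [33.9   3.54 14.57]
board [[39.0, -55.5, 9.1], [63.3, -2.3, 10.6], [78.5, 52.4, 12.1]]
[-1.82004688e-03 -6.66521840e-04  1.06896702e+01]
```

Call:
send_rows --increments '[{"x": 0, "y": 0, "z": 0, "ax": 0, "ay": 0, "az": 0}, {"x": 0, "y": 0, "z": 0, "ax": 0, "ay": 0, "az": 0}, {"x": 0, "y": 0, "z": 0, "ax": 0, "ay": 0, "az": 0}, {"x": 0, "y": 0, "z": -25, "ax": 0, "ay": 0, "az": 0}, {"x": 0, "y": 0, "z": -60, "ax": 0, "ay": 0, "az": 0}, {"x": 0, "y": 0, "z": -80, "ax": 0, "ay": 0, "az": 0}, {"x": -40, "y": 0, "z": -120, "ax": 0, "ay": 0, "az": 0}, {"x": -40, "y": 0, "z": -120, "ax": 0, "ay": 0, "az": 0}, {"x": -40, "y": 0, "z": -120, "ax": 0, "ay": 0, "az": 0}]' --jaw 0.35

```text
clock: 18.98
position: [0.4501, -0.2116, 0.1699]
ee_rot: [-3.028, -0.12, -0.754]
wrist_force: [-0.1, 0.3, -0.1]
opening: 0.0612
grip_force: 0.0
```

```bash
python3 - <<'E'
from h import *
s=bot.observe();print(s['opening'],s['wrist_force'],tobed(s['position']).round(2),s['joints'].round(2))
im,d=bot.camera("wrist");W=cloud("wrist",d);X=tobed(W.reshape(-1,3)).reshape(W.shape);np.savez('w11.npz',im=im,d=d,W=W);cv2.imwrite('pics/w11.png',im)
hsv=cv2.cvtColor(im,cv2.COLOR_BGR2HSV)
g=(hsv[...,0]>50)&(hsv[...,0]<90)&(hsv[...,1]>100)&(abs(X[...,2]-11)<4)&(abs(X[...,0]-35)<52)&(abs(X[...,1]-3)<68);q=X[g];print('board',len(q),np.percentile(q,[.5,50,99.5],axis=0).round(1).tolist(),cv2.minAreaRect(q[:,:2].astype(np.float32)))
A=np.c_[q[:,:2],np.ones(len(q))];print(np.linalg.lstsq(A,q[:,2],rcond=None)[0])
# lid
for t in('press_lid','lid_pad'):
  for k in bot.outline_of('wrist',t)[:1]:
    m=k['region']&(d>0);Q=X[m];print(t,k['p'],m.sum(),np.percentile(Q,[2,50,98],axis=0).round(1).tolist())
E
```

```text
0.06118128587186249 [-0.072765    0.26016361 -0.11905437] [ -5.57   3.28 134.6 ] [-0.69  0.02  2.01  0.47  0.8   0.52]
board 8363 [[-10.4, -56.4, 8.3], [37.8, 0.2, 10.1], [77.0, 61.7, 12.0]] ((33.145782470703125, 2.6208419799804688), (119.81218719482422, 89.42084503173828), 89.95841979980469)
[-1.92431441e-04  1.16414282e-03  1.01453811e+01]
press_lid 0.93 7209 [[107.7, -69.3, 29.7], [123.8, 3.2, 49.5], [131.3, 74.4, 75.3]]
lid_pad 0.61 7224 [[107.4, -69.3, 29.5], [123.8, 3.2, 49.6], [131.3, 75.0, 75.3]]
```

View pics/w11.png

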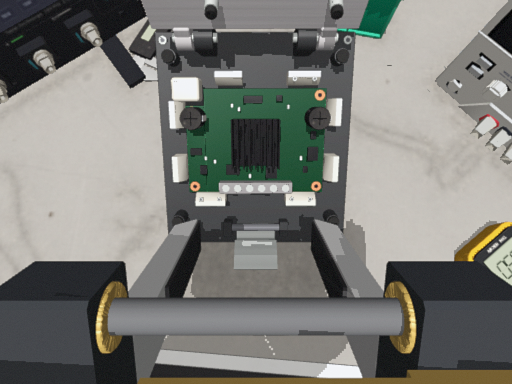

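The picture shows the board flat in the nest, block at (186,88) in the cut-out and fingers clear of it. Next is the lid: I'll check the space behind it and plan the swing.

```bash
cat > lid.py <<'E'
from h import *
HX,HZ,YC=114.75,28.,2.6
def Rt(beta): return R.from_euler('z',4.57,degrees=True)*R.from_euler('y',-beta,degrees=True)*R.from_euler('x',180,degrees=True)
def P(th,beta,r=142,gap=0):
    u=np.array([-np.cos(th),np.sin(th)]);n=np.array([np.sin(th),np.cos(th)]);a=np.radians(beta-28)
    p=np.array([np.cos(a),np.sin(a)])
    q=np.array([HX,HZ])+r*u+(7+gap+8*abs(p@n))*n
    return bed([q[0],YC,q[1]])
E
python3 - <<'E'
from lid import *
im,d=bot.camera('top');W=cloud('top',d);Q=W[d>0]
for x in np.arange(.60,.82,.02):
    print('%.2f'%x,['%4.0f'%(1000*q[:,2].max()) if len(q:=Q[(abs(Q[:,0]-x)<.01)&(abs(Q[:,1]-y)<.01)]) else '  --' for y in np.arange(-.36,-.02,.02)])
for k in bot.outline_of('top','press_lid')[:1]:
    X=tobed(W[k['region']&(d>0)]);v=X[:,[0,2]]-[HX,HZ];r=np.hypot(*v.T);th=np.arctan2(v[:,1],-v[:,0]);print('theta',np.percentile(th[r>80],[10,50,90]),np.percentile(r,[50,98]))
s=bot.observe();print(s['position'],inc(P(2.25,0,r=135,gap=12),Rt(0)),P(2.25,0,r=135,gap=12))
for p,b in [((.46,-.212,.28),18),((.50,-.208,.36),10),((.56,-.204,.385),0),((.62,-.2,.385),0),((.672,-.197,.385),0)]:
    print(inc(p,Rt(b),s).tolist())
E
```

```text
0.60 ['   9', '   7', '   6', '   4', ' 122', ' 254', ' 255', ' 184', ' 181', ' 186', ' 263', ' 279', ' 278', '  10', '   8', '   4', '   4']
0.62 ['   7', '   5', '   7', '   1', ' 302', ' 304', ' 302', ' 304', ' 303', ' 304', ' 303', ' 305', ' 300', '   8', '   5', '   4', '   6']
0.64 ['   5', '   8', '   9', '   5', '  --', '  --', '  --', '  --', '  --', '  --', '  --', '  --', '   4', '   8', '   7', '  14', '  52']
0.66 ['   8', '   6', '   5', '  -1', '  --', '  --', '  --', '  --', '  --', '  -1', '  -1', '   7', '   7', '   8', '  18', '  17', '  58']
0.68 ['   9', '   5', '   4', '   4', '   6', '   5', '   6', '   6', '   7', '   7', '   4', '   7', '   9', '   5', '  16', '  18', '  70']
0.70 ['   7', '   6', '  --', '   5', '   7', '   1', '   3', '   2', '  -3', '  --', '   6', '   6', '   4', '   7', '  25', '  75', ' 197']
0.72 ['   5', '  75', '  79', '  77', '  75', '  74', '  74', '  69', '   5', '   0', '   5', '   4', '   7', '  14', '  47', ' 184', ' 254']
0.74 ['   3', '  75', '  --', '  27', '  75', '  76', '  75', '  76', '  77', '  62', '   7', '   6', '   
[... 166 characters left out ...]
0', ' 309']
0.78 ['  66', '  71', '   7', '   6', '  10', '  11', '   7', '   7', '  17', '  50', '   6', '   7', '   7', '   9', '   5', '  --', ' 300']
0.80 ['  75', '  38', '   6', '   6', '   8', '   9', '   6', '  10', '  16', '  54', '   6', '   9', '  11', '   6', '   4', '  --', '  --']
theta [2.10582268 2.12720639 2.14801412] [121.53311572 169.9585425 ]
[ 0.45008174 -0.21109499  0.16919399] [ 2.264e+02  1.100e+00  1.740e+01 -1.000e-01 -2.790e+01  0.000e+00] [ 0.65770045 -0.19564786  0.25973792]
[60.5, 1.6, -93.3, -0.1, -9.9, -0.0]
[133.5, 0.7, -145.2, -0.1, -17.9, 0.0]
[198.3, 1.5, -139.2, -0.1, -27.9, 0.0]
[251.4, 2.3, -111.1, -0.1, -27.9, 0.0]
[297.5, 3.5, -86.7, -0.1, -27.9, 0.0]
```

Call:
send_rows --increments '[{"x": 30, "y": 1, "z": -47, "ax": 0, "ay": -5, "az": 0}, {"x": 60, "y": 1, "z": -93, "ax": 0, "ay": -10, "az": 0}, {"x": 97, "y": 1, "z": -120, "ax": 0, "ay": -16, "az": 0}, {"x": 133, "y": 1, "z": -145, "ax": 0, "ay": -20, "az": 0}, {"x": 165, "y": 1, "z": -142, "ax": 0, "ay": -24, "az": 0}, {"x": 198, "y": 2, "z": -139, "ax": 0, "ay": -28, "az": 0}, {"x": 251, "y": 2, "z": -111, "ax": 0, "ay": -28, "az": 0}, {"x": 295, "y": 3, "z": -88, "ax": 0, "ay": -28, "az": 0}, {"x": 295, "y": 3, "z": -88, "ax": 0, "ay": -28, "az": 0}, {"x": 295, "y": 3, "z": -88, "ax": 0, "ay": -28, "az": 0}]' --jaw 1

```text
clock: 20.48
position: [0.6686, -0.1969, 0.385]
ee_rot: [-3.138, -0.125, 0.003]
wrist_force: [-0.7, 0.4, -0.2]
opening: 0.0002
grip_force: 0.0
```

```bash
python3 - <<'E'
from lid import *
s=bot.observe();print(s['position'],s['joints'].round(2),s['opening'],s['wrist_force'])
print('down',inc([.67,-.197,.262],Rt(0),s))
for th,b,g in [(2.25,0,14),(2.2,0,4),(2.05,0,0),(1.9,0,0),(1.75,2,0),(1.6,4,0),(1.45,6,0),(1.3,9,0),(1.15,12,0),(1.0,15,0),(.85,18,0),(.7,21,0),(.55,24,0),(.4,27,0),(.25,28,0),(.15,28,0)]:
    p=P(th,b,gap=g);print(th,b,inc(p,Rt(b),s).tolist(),p.round(3))
E
```

```text
[ 0.66856989 -0.19689737  0.38503191] [-0.34  0.65  0.61 -0.    1.88  1.15] 0.00018070573261729785 [-0.6964317   0.38959771 -0.22974456]
down [ 1.70e+00  3.00e-01  1.23e+02 -1.00e-01  1.00e-01  0.00e+00]
2.25 0 [-7.2, -2.0, 118.8, -0.1, 0.1, 0.0] [ 0.661 -0.195  0.266]
2.2 0 [-23.8, -2.0, 114.9, -0.1, 0.1, 0.0] [ 0.644 -0.197  0.27 ]
2.05 0 [-48.8, -2.0, 110.7, -0.1, 0.1, 0.0] [ 0.62  -0.199  0.274]
1.9 0 [-70.3, -2.0, 110.3, -0.1, 0.1, 0.0] [ 0.598 -0.2    0.275]
1.75 2 [-91.7, -2.0, 113.2, -0.1, 2.1, 0.0] [ 0.577 -0.202  0.272]
1.6 4 [-112.5, -2.0, 119.3, -0.1, 4.1, 0.0] [ 0.556 -0.204  0.266]
1.45 6 [-132.2, -2.0, 128.6, -0.1, 6.1, 0.0] [ 0.536 -0.205  0.257]
1.3 9 [-150.3, -2.0, 140.7, -0.1, 9.1, 0.0] [ 0.518 -0.207  0.245]
1.15 12 [-166.4, -2.0, 155.5, -0.1, 12.1, -0.0] [ 0.502 -0.208  0.23 ]
1.0 15 [-180.0, -2.0, 172.7, -0.1, 15.1, -0.0] [ 0.489 -0.209  0.213]
0.85 18 [-190.9, -2.0, 191.7, -0.1, 18.1, -0.0] [ 0.478 -0.21   0.194]
0.7 21 [-198.7, -1.9, 212.3, -0.1, 21.1, -0.0] [ 0.47  -0.211  0.173]
0.55 24 [-203.3, -1.9, 233.8, -0.1, 24.1, -0.0] [ 0.465 -0.211  0.152]
0.4 27 [-204.5, -1.9, 255.8, -0.1, 27.1, -0.0] [ 0.464 -0.211  0.13 ]
0.25 28 [-202.2, -1.9, 278.0, -0.1, 28.1, -0.0] [ 0.466 -0.211  0.107]
0.15 28 [-198.7, -1.9, 292.6, -0.1, 28.1, -0.0] [ 0.47  -0.211  0.093]
```

Call:
send_rows --increments '[{"x": 0, "y": 0, "z": 40, "ax": 0, "ay": 0, "az": 0}, {"x": 0, "y": -1, "z": 85, "ax": 0, "ay": 0, "az": 0}, {"x": -3, "y": -2, "z": 118, "ax": 0, "ay": 0, "az": 0}, {"x": -10, "y": -2, "z": 117, "ax": 0, "ay": 0, "az": 0}, {"x": -20, "y": -2, "z": 115, "ax": 0, "ay": 0, "az": 0}, {"x": -30, "y": -2, "z": 113, "ax": 0, "ay": 0, "az": 0}, {"x": -40, "y": -2, "z": 111, "ax": 0, "ay": 0, "az": 0}, {"x": -49, "y": -2, "z": 111, "ax": 0, "ay": 0, "az": 0}, {"x": -60, "y": -2, "z": 110, "ax": 0, "ay": 0, "az": 0}, {"x": -70, "y": -2, "z": 110, "ax": 0, "ay": 0, "az": 0}]'

```text
clock: 21.72
position: [0.5978, -0.2005, 0.2754]
ee_rot: [-3.138, -0.125, 0.003]
wrist_force: [3.1, 0.4, -0.6]
opening: 0.0003
grip_force: 1.3
```

Call:
send_rows --increments '[{"x": -11, "y": 0, "z": 1.5, "ax": 0, "ay": 1, "az": 0}, {"x": -22, "y": 0, "z": 3, "ax": 0, "ay": 2, "az": 0}, {"x": -32, "y": 0, "z": 6, "ax": 0, "ay": 3, "az": 0}, {"x": -42, "y": 0, "z": 9, "ax": 0, "ay": 4, "az": 0}, {"x": -52, "y": 0, "z": 14, "ax": 0, "ay": 5, "az": 0}, {"x": -62, "y": 0, "z": 18.5, "ax": 0, "ay": 6, "az": 0}, {"x": -71, "y": 0, "z": 25, "ax": 0, "ay": 7.5, "az": 0}, {"x": -80, "y": 0, "z": 31, "ax": 0, "ay": 9, "az": 0}, {"x": -88, "y": 0, "z": 38, "ax": 0, "ay": 10.5, "az": 0}, {"x": -96, "y": 0, "z": 45.5, "ax": 0, "ay": 12, "az": 0}, {"x": -103, "y": 0, "z": 54, "ax": 0, "ay": 13.5, "az": 0}, {"x": -110, "y": 0, "z": 63, "ax": 0, "ay": 15, "az": 0}]'

```text
clock: 23.22
position: [0.4881, -0.2091, 0.2125]
ee_rot: [-3.102, -0.123, -0.407]
wrist_force: [1.0, -0.2, 0.9]
opening: 0.0005
grip_force: 0.5
```

```bash
python3 - <<'E'
from lid import *
s=bot.observe();print(s['position'],s['joints'].round(2),s['wrist_force'],tobed(s['position']))
for n in('top','scene'):
  im,d=bot.camera(n);W=cloud(n,d)
  for k in bot.outline_of(n,'press_lid')[:1]:
    X=tobed(W[k['region']&(d>0)]);v=X[:,[0,2]]-[HX,HZ];r=np.hypot(*v.T);th=np.arctan2(v[:,1],-v[:,0]);print(n,k['p'],'theta',np.percentile(th[r>80],[10,50,90]),np.percentile(r,[50,98]))
for th,b in [(1.0,15),(.9,17),(.8,19),(.7,21),(.6,23),(.5,25),(.4,27),(.3,28),(.2,28),(.15,28),(.1,28)]:
    print(th,b,inc(P(th,b),Rt(b),s).tolist())
E
```

```text
[ 0.48807504 -0.2091385   0.21252568] [-0.55  0.12  1.74  0.17  1.07  0.87] [ 0.98221259 -0.22245916  0.85854337] [ 48.04072475   2.66749645 154.36993785]
top 0.89 theta [1.00440579 1.02807324 1.0526486 ] [ 35.89804742 129.81804666]
1.0 15 [0.6, 0.1, -0.1, -0.0, 0.0, -0.0]
0.9 17 [-10.0, 0.1, 10.1, -0.0, 2.0, -0.0]
0.8 19 [-19.5, 0.1, 21.2, -0.0, 4.0, -0.0]
0.7 21 [-27.8, 0.1, 33.3, -0.0, 6.0, -0.0]
0.6 23 [-34.8, 0.1, 46.2, -0.0, 8.0, -0.0]
0.5 25 [-40.4, 0.1, 59.8, -0.0, 10.0, -0.0]
0.4 27 [-44.7, 0.1, 73.9, -0.0, 12.0, -0.0]
0.3 28 [-47.5, 0.1, 88.4, -0.0, 13.0, -0.0]
0.2 28 [-48.7, 0.1, 103.4, -0.0, 13.0, -0.0]
0.15 28 [-48.7, 0.1, 110.9, -0.0, 13.0, -0.0]
0.1 28 [-48.3, 0.2, 118.4, -0.0, 13.0, -0.0]
```

Call:
send_rows --increments '[{"x": -10, "y": 0, "z": 10, "ax": 0, "ay": 2, "az": 0}, {"x": -19.5, "y": 0, "z": 21, "ax": 0, "ay": 4, "az": 0}, {"x": -28, "y": 0, "z": 33, "ax": 0, "ay": 6, "az": 0}, {"x": -35, "y": 0, "z": 46, "ax": 0, "ay": 8, "az": 0}, {"x": -40.5, "y": 0, "z": 60, "ax": 0, "ay": 10, "az": 0}, {"x": -45, "y": 0, "z": 74, "ax": 0, "ay": 12, "az": 0}, {"x": -47.5, "y": 0, "z": 88, "ax": 0, "ay": 13, "az": 0}, {"x": -48.7, "y": 0, "z": 97, "ax": 0, "ay": 13, "az": 0}, {"x": -48.7, "y": 0, "z": 104, "ax": 0, "ay": 13, "az": 0}, {"x": -48.7, "y": 0, "z": 111, "ax": 0, "ay": 13, "az": 0}, {"x": -48.7, "y": 0, "z": 111, "ax": 0, "ay": 13, "az": 0}]'

```text
clock: 24.8
position: [0.4706, -0.2105, 0.0927]
ee_rot: [-3.027, -0.121, -0.752]
wrist_force: [0.8, 0.6, -0.7]
opening: 0.0004
grip_force: 0.0
```

```bash
cat > st.py <<'E'
from lid import *
s=bot.observe();print(s['clock'],s['joints'].round(2),'F bed',RB.inv().apply(s['wrist_force']).round(1),tobed(s['position']).round(1))
for n in('top','wrist'):
  im,d=bot.camera(n);W=cloud(n,d)
  for k in bot.outline_of(n,'press_lid')[:1]:
    X=tobed(W[k['region']&(d>0)]);X=X[(abs(X[:,1]-2)<80)];v=X[:,[0,2]]-[HX,HZ];r=np.hypot(*v.T);th=np.arctan2(v[:,1],-v[:,0]);print(n,round(k['p'],2),'theta',np.percentile(th[r>80],[10,50,90]).round(3),np.percentile(r,[50,98]).round())
for th in (.15,.1,.06,.03,0,-.008): print(th,inc(P(th,28),Rt(28),s).tolist())
E
python3 st.py
```

```text
24.8 [-0.66  0.19  2.04  0.57  0.62  0.41] F bed [ 0.4  0.5 -1. ] [-23.7   2.7  56.8]
top 0.68 theta [0.126 0.172 0.215] [ 79. 161.]
wrist 0.97 theta [0.161 0.17  0.188] [ 85. 159.]
0.15 [-0.7, 0.1, -0.5, -0.1, 0.1, -0.0]
0.1 [-2.0, 0.1, 6.9, -0.1, 0.1, -0.0]
0.06 [-2.8, 0.1, 12.9, -0.1, 0.1, -0.0]
0.03 [-3.2, 0.1, 17.3, -0.1, 0.1, -0.0]
0 [-3.5, 0.1, 21.8, -0.1, 0.1, -0.0]
-0.008 [-3.5, 0.1, 22.9, -0.1, 0.1, -0.0]
```

Call:
send_rows --increments '[{"x": -1, "y": 0, "z": 4, "ax": 0, "ay": 0, "az": 0}, {"x": -2, "y": 0, "z": 8, "ax": 0, "ay": 0, "az": 0}, {"x": -3, "y": 0, "z": 12, "ax": 0, "ay": 0, "az": 0}, {"x": -3, "y": 0, "z": 14, "ax": 0, "ay": 0, "az": 0}, {"x": -3, "y": 0, "z": 16, "ax": 0, "ay": 0, "az": 0}, {"x": -3, "y": 0, "z": 16, "ax": 0, "ay": 0, "az": 0}]'

```text
clock: 25.75
position: [0.4756, -0.2104, 0.0776]
ee_rot: [-3.027, -0.12, -0.754]
wrist_force: [0.8, -0.4, 2.9]
opening: -0.0
grip_force: 1.2
```

Call:
send_rows --increments '[{"x": 0, "y": 0, "z": 1, "ax": 0, "ay": 0, "az": 0}, {"x": 0, "y": 0, "z": 2, "ax": 0, "ay": 0, "az": 0}, {"x": 0, "y": 0, "z": 2, "ax": 0, "ay": 0, "az": 0}]'

```text
clock: 26.12
position: [0.4764, -0.2104, 0.0759]
ee_rot: [-3.028, -0.12, -0.754]
wrist_force: [-0.9, 0.0, 4.1]
opening: 0.0003
grip_force: 2.2
```

```bash
python3 st.py
```

```text
26.125 [-0.65  0.23  2.04  0.61  0.58  0.38] F bed [1.1 0.1 4. ] [-26.5   2.4  39.2]
top 0.63 theta [0.03  0.061 0.097] [ 66. 148.]
wrist 0.76 theta [0.048 0.057 0.075] [ 91. 158.]
0.15 [2.0, -0.2, -18.1, 0.0, 0.0, -0.0]
0.1 [0.7, -0.2, -10.7, 0.0, 0.0, -0.0]
0.06 [-0.1, -0.2, -4.7, 0.0, 0.0, -0.0]
0.03 [-0.5, -0.2, -0.3, 0.0, 0.0, -0.0]
0 [-0.8, -0.2, 4.2, 0.0, 0.0, -0.0]
-0.008 [-0.8, -0.2, 5.3, 0.0, 0.0, -0.0]
```

Call:
send_rows --increments '[{"x": 0, "y": 0, "z": 1, "ax": 0, "ay": 0, "az": 0}, {"x": 0, "y": 0, "z": 2, "ax": 0, "ay": 0, "az": 0}, {"x": 0, "y": 0, "z": 2, "ax": 0, "ay": 0, "az": 0}]'

```text
clock: 26.7
position: [0.4772, -0.2103, 0.0741]
ee_rot: [-3.028, -0.12, -0.753]
wrist_force: [-1.8, -1.2, 5.6]
opening: 0.0003
grip_force: 2.4
```

Call:
send_rows --increments '[{"x": 0, "y": 0, "z": 1, "ax": 0, "ay": 0, "az": 0}, {"x": 0, "y": 0, "z": 1.5, "ax": 0, "ay": 0, "az": 0}, {"x": 0, "y": 0, "z": 1.5, "ax": 0, "ay": 0, "az": 0}]'

```text
clock: 27.08
position: [0.4778, -0.2102, 0.0727]
ee_rot: [-3.028, -0.12, -0.753]
wrist_force: [-3.3, -0.8, 6.6]
opening: 0.0005
grip_force: 3.5
```

```bash
python3 st.py
```

```text
27.075 [-0.65  0.24  2.04  0.61  0.57  0.37] F bed [ 0.1 -0.5  7.4] [-26.7   2.4  35.8]
top 0.63 theta [0.004 0.037 0.069] [ 61. 147.]
wrist 0.83 theta [0.025 0.034 0.051] [ 91. 159.]
0.15 [2.2, -0.2, -21.5, -0.0, 0.1, -0.0]
0.1 [0.9, -0.2, -14.2, -0.0, 0.1, -0.0]
0.06 [0.1, -0.2, -8.2, -0.0, 0.1, -0.0]
0.03 [-0.3, -0.2, -3.7, -0.0, 0.1, -0.0]
0 [-0.5, -0.2, 0.8, -0.0, 0.1, -0.0]
-0.008 [-0.6, -0.2, 1.9, -0.0, 0.1, -0.0]
```

Call:
send_rows --increments '[{"x": 0, "y": 0, "z": 1, "ax": 0, "ay": 0, "az": 0}, {"x": 0, "y": 0, "z": 2, "ax": 0, "ay": 0, "az": 0}, {"x": 0, "y": 0, "z": 2, "ax": 0, "ay": 0, "az": 0}]'

```text
clock: 27.65
position: [0.4786, -0.2102, 0.071]
ee_rot: [-3.028, -0.12, -0.753]
wrist_force: [-6.0, -1.1, 9.9]
opening: 0.0006
grip_force: 5.8
```

Call:
send_rows --increments '[{"x": 0, "y": 0, "z": 1, "ax": 0, "ay": 0, "az": 0}, {"x": 0, "y": 0, "z": 1, "ax": 0, "ay": 0, "az": 0}]'

```text
clock: 27.9
position: [0.4789, -0.2102, 0.0708]
ee_rot: [-3.028, -0.121, -0.753]
wrist_force: [-22.6, 1.3, 25.9]
opening: 0.0006
grip_force: 16.3
```

```bash
python3 st.py
```

```text
27.9 [-0.65  0.24  2.04  0.62  0.57  0.37] F bed [-7.7  3.1 33.4] [-26.7   2.4  33.6]
top 0.67 theta [-0.028  0.024  0.068] [ 77. 153.]
wrist 0.96 theta [0.011 0.02  0.038] [ 90. 159.]
0.15 [2.2, -0.2, -23.8, -0.0, 0.1, 0.0]
0.1 [0.9, -0.2, -16.4, -0.0, 0.1, 0.0]
0.06 [0.1, -0.2, -10.4, -0.0, 0.1, 0.0]
0.03 [-0.3, -0.2, -5.9, -0.0, 0.1, 0.0]
0 [-0.6, -0.2, -1.4, -0.0, 0.1, 0.0]
-0.008 [-0.6, -0.2, -0.4, -0.0, 0.1, 0.0]
```

Call:
send_rows --increments '[{"x": 0, "y": 0, "z": -1.5, "ax": 0, "ay": 0, "az": 0}, {"x": 0, "y": 0, "z": -3, "ax": 0, "ay": 0, "az": 0}, {"x": 0, "y": 0, "z": -6, "ax": 0, "ay": 0, "az": 0}, {"x": 0, "y": 0, "z": -15, "ax": 0, "ay": 0, "az": 0}, {"x": 0, "y": 0, "z": -40, "ax": 0, "ay": 0, "az": 0}, {"x": 0, "y": 0, "z": -90, "ax": 0, "ay": 0, "az": 0}, {"x": 0, "y": 0, "z": -120, "ax": 0, "ay": 0, "az": 0}, {"x": 0, "y": 0, "z": -120, "ax": 0, "ay": 0, "az": 0}, {"x": 0, "y": 0, "z": -120, "ax": 0, "ay": 0, "az": 0}]'

```text
clock: 29.22
position: [0.4232, -0.2143, 0.1753]
ee_rot: [-3.027, -0.12, -0.752]
wrist_force: [-0.9, -0.8, 0.8]
opening: 0.0004
grip_force: 0.0
```

```bash
python3 st.py; python3 - <<'E'
from lid import *
im,d=bot.camera('wrist');W=cloud('wrist',d);X=tobed(W.reshape(-1,3)).reshape(W.shape)
for k in bot.outline_of('wrist','catch')[:1]:
    q=X[k['region']&(d>0)];print('catch',k['p'],k['position'],np.percentile(q,[3,50,97],axis=0).round(1).tolist())
f=(d>0)&(abs(X[...,1]-2.6)<70)&(abs(X[...,2]-28)<14)&(X[...,0]<-12)&(X[...,0]>-50);q=X[f&(abs(X[...,1]-2.6)>40)]
print('front bar top z by x')
for x in range(-60,-10,5):
    e=X[(d>0)&(abs(X[...,1]-2.6)>45)&(abs(X[...,1]-2.6)<70)&(abs(X[...,0]-x)<2.5)];m=X[(d>0)&(abs(X[...,1]-2.6)<15)&(abs(X[...,0]-x)<2.5)]
    print(x,len(e),np.median(e[:,2]).round(1) if len(e) else '', 'mid',np.median(m[:,2]).round(1) if len(m) else '')
E
```

```text
29.225 [-0.75 -0.04  2.05  0.48  0.84  0.47] F bed [-0.4 -0.7  1.1] [-26.9   2.7 152.1]
top 0.64 theta [-0.003  0.032  0.064] [113. 167.]
wrist 0.95 theta [0.019 0.029 0.047] [ 82. 165.]
0.15 [2.6, 0.2, 94.8, -0.0, 0.1, -0.0]
0.1 [1.3, 0.2, 102.2, -0.0, 0.1, -0.0]
0.06 [0.6, 0.2, 108.1, -0.0, 0.1, -0.0]
0.03 [0.1, 0.2, 112.6, -0.0, 0.1, -0.0]
0 [-0.1, 0.2, 117.1, -0.0, 0.1, -0.0]
-0.008 [-0.2, 0.2, 118.2, -0.0, 0.1, -0.0]
catch 0.87 [259.3, 216.7] [[-56.3, -14.7, 32.7], [-52.6, 1.4, 38.7], [-49.4, 18.4, 44.5]]
front bar top z by x
-60 0  mid 
-55 41 31.1 mid 41.2
-50 287 31.6 mid 34.9
-45 282 31.7 mid 31.6
-40 304 31.6 mid 33.8
-35 303 31.6 mid 35.2
-30 300 31.8 mid 34.8
-25 318 31.7 mid 35.2
-20 297 31.6 mid 185.0
-15 324 31.7 mid 34.8
```

```bash
python3 -c "
from station import bot
print(bot.job_done())"
```

```text
the job is handed in; nothing more can be done
None
```

The board is in the nest the right way round, the pressure frame is latched under the catch, and I handed the job in at about 29 s. Pressing the frame home peaked at about 34 N at its hard stop, over the 15 N given for the pad; I viewed 12 pictures against the limit of 10; and joint 6 read -2.554 against its -2.55 limit for a moment before I re-gripped.

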